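Pack and clamp a bridge blank in the drilling jig

TASK

In the guitar maker's drilling jig a bridge blank lies against the end fence, but there is a gap between its other end and the end stop: find the brass set-up block that just fills that gap and stand it in, squarely across the blank's end, centred on it and fully down on the board. Then screw the clamp down with the T-handle (clockwise seen from above, well over a full turn) until it is tight on the blank and will turn no further. Leave the other blanks and the things on the bench where they are, and let go of everything.

Things in the scene. Friction and masses are not known exactly. Their poses are not given: they have to be found in the camera images.
- jig: plywood drilling jig fixed to the bench; board 225 x 290 x 18 mm. Origin on the bench, under the work line, which runs along the jig's y at x = 0; z up. The blank lies on it between two rails (8 mm high, inner faces at x = +-21.5 mm, y = -50 to +105 mm), its end against the end fence (14 mm high above the board, face at y = +105 mm). Spare blanks lie at x = +79 and +125 mm
- stop_foot (a point): foot of the end stop's face, mid-width, on the board's top (18 mm above the bench), at y = -89.4 mm in the jig; axes as the jig's. The stop is a wooden block 56 mm wide (x), 25 mm thick, 14 mm high. The gap to pack lies on its +y side, up to the blank's free end: about 12, 16 or 20 mm, by blank; the matching block (10, 14 or 18 mm) has about 2 mm of play
- bridge (a point): middle of the top of the clamp's bridge, on the screw's axis, 66 mm above the bench, at y = +55 mm in the jig: a steel bar 124 mm long (jig x), 28 mm wide, on two posts at x = +-46 mm; nuts and bush on it reach 73 mm above the bench
- clamp_pad: round steel pad, 26 mm across, on the lower end of the clamp screw; it goes straight down, without turning. Origin: centre of its underside, 37.5 mm above the bench when the T-handle reads 0; the blank's top is 30 mm above the bench.
- tee (a joint): angle of the T-handle (rad): 0 is the top of its travel, and it grows as it is screwed down, clockwise seen from above, 6 mm of descent a turn. It starts somewhere from 0.8 to 2.6; the pad meets the blank at about 7.85, and 8.9 is the hard stop (fully tight: it will turn no further). Friction 0.2 N m, about 0.4 near the stop; it stays where it is left.
- tee_hub (a point): centre of the T-handle, on the screw's axis at the height of the bar's centre line (105 mm above the bench at joint 0, about 97 mm when tight). Hub 26 mm across and 26 mm high.
- tee_end_a (a point): centre of the ball at one end of the T-handle's bar, 75 mm from the hub. The bar is round steel, 10 mm in diameter, horizontal; the balls are 18 mm across. There is free bar to grip from 15 to 64 mm from the hub.
- tee_end_b (a point): centre of the ball at the other end of the bar, 75 mm from the hub.
- blank_a: bridge blank: dark rosewood bar 174 x 40 x 12 mm, lying flat on the jig board. Origin: underside, middle of the end at the fence side; the blank runs from there along its -y. One of the three blanks (174, 178, 182 mm; which one varies) lies in the jig against the fence, the other two on the board behind it.
- blank_b: bridge blank: dark rosewood bar 178 x 40 x 12 mm, lying flat on the jig board. Origin: underside, middle of the end at the fence side; the blank runs from there along its -y. One of the three blanks (174, 178, 182 mm; which one varies) lies in the jig against the fence, the other two on the board behind it.
- blank_c: bridge blank: dark rosewood bar 182 x 40 x 12 mm, lying flat on the jig board. Origin: underside, middle of the end at the fence side; the blank runs from there along its -y. One of the three blanks (174, 178, 182 mm; which one varies) lies in the jig against the fence, the other two on the board behind it.
- block_10: brass set-up block standing on the bench mat (3 mm thick): 10 mm thick (its y), 50 mm long (its x), 35 mm tall, 150 g; the lowest 3 mm is rebated by 1 mm all round. Origin: centre of the underside. The three blocks differ only in thickness (10, 14, 18 mm).
- block_14: brass set-up block standing on the bench mat (3 mm thick): 14 mm thick (its y), 50 mm long (its x), 35 mm tall, 210 g; the lowest 3 mm is rebated by 1 mm all round. Origin: centre of the underside. The three blocks differ only in thickness (10, 14, 18 mm).
- block_18: brass set-up block standing on the bench mat (3 mm thick): 18 mm thick (its y), 50 mm long (its x), 35 mm tall, 270 g; the lowest 3 mm is rebated by 1 mm all round. Origin: centre of the underside. The three blocks differ only in thickness (10, 14, 18 mm).
- mat: dark rubber bench mat, 260 x 260 mm, 3 mm thick, fixed to the bench; the blocks stand on it. Origin: centre of its underside.
- paste_jar: amber glass jar with steel lid, 44 mm across, 50 mm tall, on the mat among the blocks; leave it. Origin: centre of the underside.
- glue_bottle: white plastic glue bottle, 48 mm across, 150 mm tall with a pointed nozzle, on the mat; leave it standing. Origin: centre of the underside.
- sanding_block: cork sanding block 95 x 50 x 25 mm on the mat; leave it. Origin: centre of the underside.
- square: small try square lying on the bench between the robot and the jig: dark wooden stock 16 x 70 x 12 mm, thin steel blade 85 mm along its +x; leave it. Origin: under the middle of the stock.
- chisel: chisel with wooden handle lying on the bench between the robot and the jig, 253 mm long; leave it. Origin: on the bench, under the ferrule between handle (118 mm along -x) and blade.
- tape: roll of paper tape lying flat, 90 mm across, 22 mm high, left of the jig; leave it. Origin: centre of the underside.
Not all that is in view belongs to the job. Leave any blue look-alike of the block_10 alone. What is shaped like the block_18 but pink is not meant.

How it is judged:
By the outcome, as a careful person would: the job done as asked, in the order asked, and still so for the second after the job is handed in, with the robot touching nothing.
It also fails if it takes over 72 s, if anything falls off the work surface, if the arm or the gripper's body presses on something with over 40 N, if the wrist force passes 120 N, or if a joint passes its speed limit or range.

ROBOT

A 6-joint arm with a two-finger parallel gripper is mounted at the origin on the work surface. World frame = base frame: x ahead of the robot, y to its left, z up, the work surface at z = 0. Lengths are in m, angles in rad, forces in N, time in s.
With the tool pointing down it reaches from about 0.375 to 0.9 m from the base axis. Payload 3.1 kg.
Tool frame: the origin (TCP) lies midway between the tips of the shut fingers; the grasp point (between the pads) lies 19 mm behind it; z points along the fingers, y is the direction in which the jaws open and shut (so a half turn about z gives the same grasp; the last joint's range is limited). The gripper opens to 85 mm and grips with 20 to 120 N. Pads are 22 mm wide; open, the fingers measure 114 mm over their backs; the gripper's body (76 mm by 85 mm) begins 54 mm behind the grasp point. The pads swing forward as they close: fully open they stand 13 mm farther back than shut.
Start: joints at [1.002, 0.527, 1.433, -0, 1.181, -0.178], TCP at [0.237, 0.578, 0.231] pointing down, gripper open.
Joint ranges: [-3.08, 3.08], [-0.75, 2.2], [0.22, 2.44], [-1.43, 4.57], [0, 2.65], [-2.85, 2.85]. Speed limits (rad/s): [2.79, 2.79, 3.14, 3.14, 3.14, 3.14].

INTERFACE

Orientations are given as a unit quaternion [x, y, z, w].
In Python, from station import manip gives the robot as it stands. The module is installed in compiled form; this text tells all that it offers.
- The arm moves only by the tool drive_tool, never from a script. Its argument "deltas" is one flat list of numbers, 4 for each row, row after row: the shift along the tool's x, y, z in cm, then the turn about the tool's z in degrees. A call has 1 to 12 rows; each row is the pose to reach, as a shift and turn from the pose measured when the call began, along the tool's axes at that moment; what a row does not reach only later rows make up. A row lasts 1/10 s, in which the tool goes at most 50 mm and 8.59 degrees, less where a joint would pass 70% of its speed; a pose out of reach is approached as far as the arm can. A call with a gripper value outside its range is refused whole. "hand" is the finger opening in cm, from 0 to 8.54, set as the call begins (left out, the last holds). The fingers move at their own pace and stop on an object; "squeeze" is the grip in N (left out, the last holds). Time passes only in rows, so rows that repeat a pose let the fingers close. It gives the time, the measured TCP pose, the force and the opening at its end, in the units of the state.
- manip.sense(): the state, without advancing time (a new reading comes with each control period).
- manip.snapshot(name): name is "side" or "top"; returns a dict with "frame" (400x640x3 uint8, red, green, blue), "depth" (400x640 float32, m along the optical axis (not along the pixel's ray), 0 where there is no reading), "fx", "fy", "cx", "cy" (pixels), "k1" (the pictures are not rectified: a ray, as slopes to the right and down, at radius r is drawn at 1 + k1 r^2 times it, then the intrinsics apply), "R" (3x3) and "t" (3): a world point X has camera coordinates R X + t. Camera axes: x right, y down, z forward; pixel columns grow to the right and rows downward; lengths in m; the calibration is good to about 2 mm. A picture is of the moment at which its call begins.
- manip.sign_off(): hands the job in, once; it reports no verdict.
The state is a dict: "t": time; "q": joint angles; "qd": joint speeds; "tau": joint torques, N m; "tcp_pos": TCP position; "tool_rot": TCP orientation; "force": force on the tool from outside, world axes, zero at the start; "ft_torque": the same for the moment, N m; "finger_gap": opening from 0.0 (shut) to 1.0 (fully open).
Only numpy, scipy, OpenCV 4.12 (cv2) and the standard library are available. Lean on these libraries where they do the work, as an engineer would, in place of code of your own. Each camera call takes 0.05 s, during which the arm holds its last target.

## Working session

There is one attempt and no reset: what is moved stays moved. The work goes in short steps, Python scripts to look and compute and a tool call to move; the robot and the scene stay as the last step left them, time stands still between calls to the robot, and variables do not carry over. Pictures are saved under pics/ and viewed, and the job is handed in when it is done.

Besides the shell and the picture viewer there is one more tool, called after ">>>" by a JSON object that holds its "method" and its "body", one argument or row to a line. drive_tool: Moves the arm, as the interface text tells. Its arguments: {"type":"object","properties":{"deltas":{"type":"array"},"hand":{"type":"number"},"squeeze":{"type":"number"}},"required":["deltas"]}

```bash
mkdir -p pics; cat > h.py <<'E'
import numpy as np, cv2, pickle
from station import manip
def snap(n,f):
    s=manip.snapshot(n); pickle.dump(s,open(f+'.pkl','wb')); cv2.imwrite('pics/'+f+'.png',s['frame'][:,:,::-1]); return s
def load(f): return pickle.load(open(f+'.pkl','rb'))
def K(s): return np.array([[s['fx'],0,s['cx']],[0,s['fy'],s['cy']],[0,0,1.]])
def D(s): return np.array([s['k1'],0,0,0.])
def rays(s,uv):
    uv=np.asarray(uv,float).reshape(-1,1,2)
    return cv2.undistortPoints(uv,K(s),D(s)).reshape(-1,2)
def onz(s,uv,z):
    r=rays(s,uv); d=np.c_[r,np.ones(len(r))]@np.array(s['R']); c=-np.array(s['R']).T@s['t']
    return c+d*((z-c[2])/d[:,2])[:,None]
def cloud(s):
    v,u=np.mgrid[0:400,0:640]; r=rays(s,np.c_[u.ravel(),v.ravel()]); d=s['depth'].ravel()
    X=(np.c_[r*d[:,None],d]-s['t'])@np.array(s['R']); X[d==0]=np.nan
    return X.reshape(400,640,3)
def proj(s,X):
    R=np.array(s['R']); return cv2.projectPoints(np.asarray(X,float).reshape(-1,3),cv2.Rodrigues(R)[0],np.array(s['t'],float),K(s),D(s))[0].reshape(-1,2)
def crop(f,n,u0,v0,u1,v1,k):
    s=load(f); cv2.imwrite('pics/'+n+'.png',cv2.resize(s['frame'][v0:v1,u0:u1,::-1],None,fx=k,fy=k,interpolation=cv2.INTER_CUBIC))
E
python3 - <<'E'
from h import *
for n in('top','side'):
    s=snap(n,n+'0'); print(n,s['fx'],s['k1'],-np.array(s['R']).T@s['t'])
print(manip.sense())
E
```

```text
top 416.41733176768514 -0.02973402399526117 [0.20728084 0.0589985  1.46901404]
side 411.27130404048984 -0.013520710823143968 [ 0.00197059 -0.78550147  0.82661092]
{'t': 0.1, 'q': array([ 1.00247503e+00,  5.28369737e-01,  1.43377535e+00,  2.88264400e-06,
        1.18138860e+00, -1.78530611e-01]), 'qd': array([-0.00203687, -0.0028948 , -0.00163089,  0.00217129, -0.00184649,
       -0.00013093]), 'tau': array([ 1.72939876e-04, -4.43307388e+01, -1.78586286e+01, -2.13164321e-04,
        3.92084738e-03,  8.10033043e-06]), 'tcp_pos': array([0.23713663, 0.57757433, 0.23043322]), 'tool_rot': array([ 1.93664306e-01,  9.81067375e-01, -9.03141823e-04, -3.55291329e-04]), 'force': array([0.36926689, 1.2191154 , 0.20621441]), 'ft_torque': array([-0.03947708, -0.00970888,  0.02482148]), 'finger_gap': 1.003267418165836}
```

View pics/top0.png

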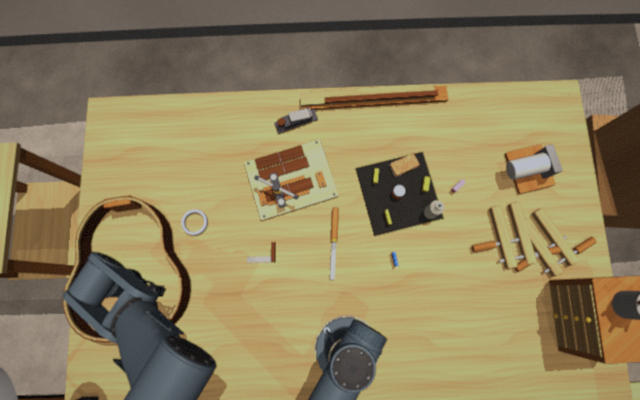

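View pics/side0.png

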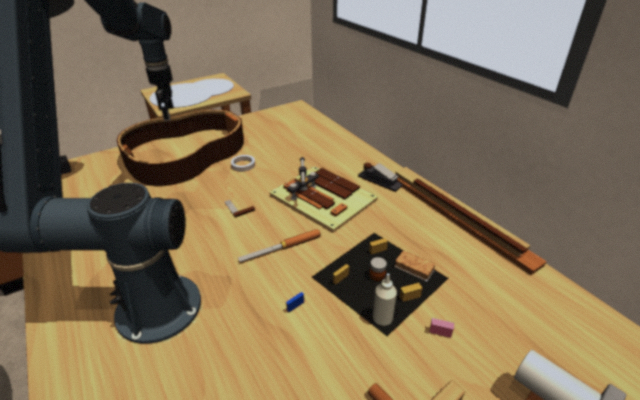

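Top view: the jig is at about (290,180). Candidates are the brass blocks at (376,176), (426,184) and (388,217), the blue look-alike at (395,260), and the pink one at (458,186). The last two are excluded.

```bash
python3 - <<'E'
from h import *
crop('top0','c1',235,130,345,230,7)
crop('top0','c2',350,145,450,240,6)
crop('side0','c3',260,145,385,235,6)
crop('side0','c4',305,225,460,345,5)
E
```

```text
(no output)
```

View pics/c1.png

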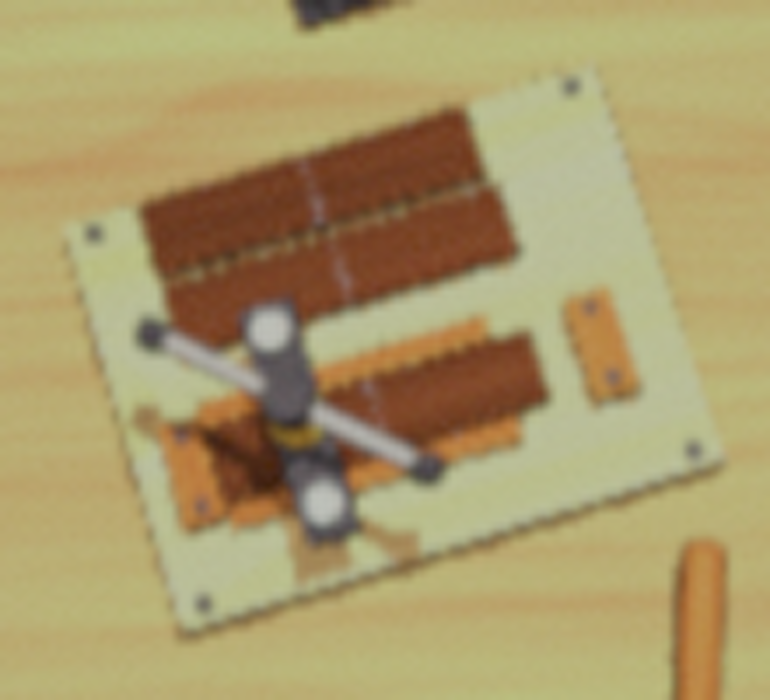

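View pics/c2.png

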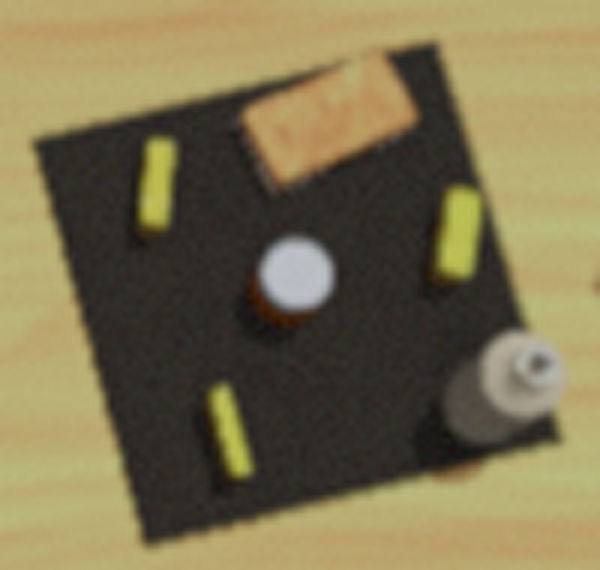

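View pics/c3.png

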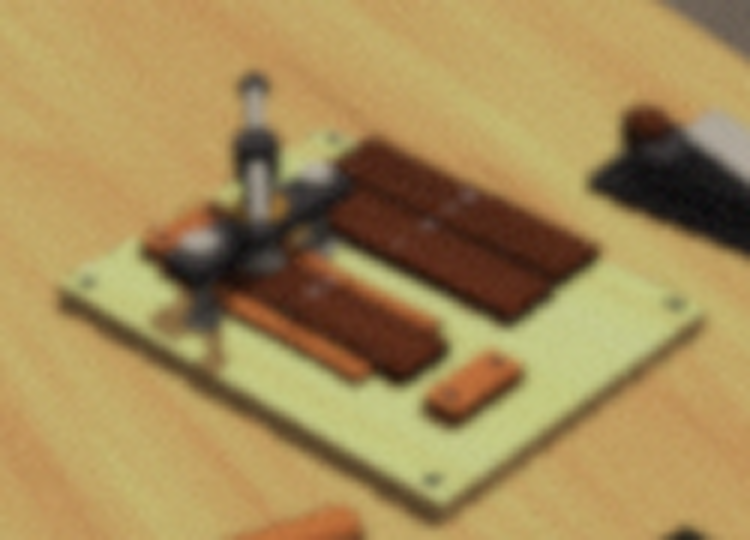

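View pics/c4.png

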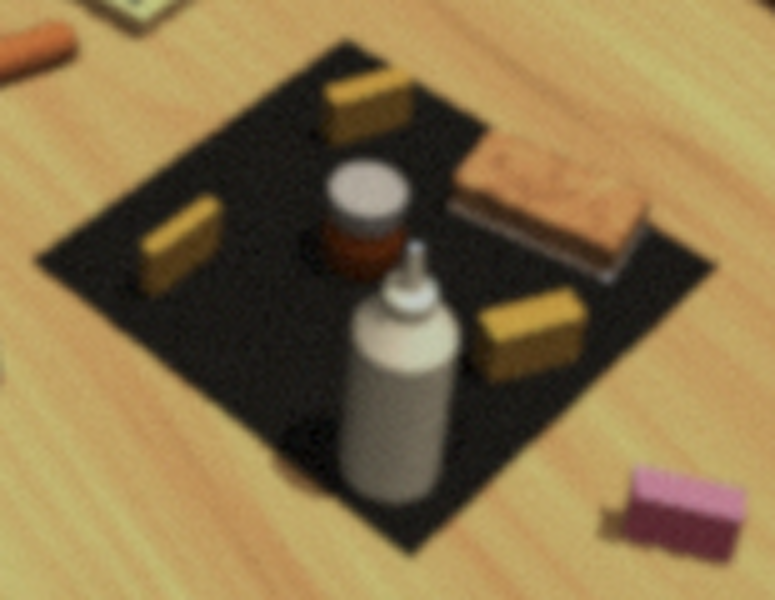

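```bash
cat >> h.py <<'E'
def rect(s,img,x0,x1,y0,y1,z,res):
    # image up=+x, left=+y
    xs=np.arange(x1,x0,-res); ys=np.arange(y1,y0,-res); Y,X=np.meshgrid(ys,xs)
    p=proj(s,np.c_[X.ravel(),Y.ravel(),np.full(X.size,z)]).astype(np.float32).reshape(X.shape+(2,))
    return cv2.remap(img,p[...,0],p[...,1],cv2.INTER_CUBIC)
E
python3 - <<'E'
from h import *
A=[manip.snapshot('top') for _ in range(6)]
s=A[0]; s['frame']=np.mean([a['frame'].astype(np.float32) for a in A],0)
d=np.array([a['depth'] for a in A]); s['depth']=np.nanmedian(np.where(d==0,np.nan,d),0)
pickle.dump(s,open('topm.pkl','wb'))
B=[manip.snapshot('side') for _ in range(6)]
s2=B[0]; s2['frame']=np.mean([a['frame'].astype(np.float32) for a in B],0); d=np.array([a['depth'] for a in B]); s2['depth']=np.nanmedian(np.where(d==0,np.nan,d),0)
pickle.dump(s2,open('sidem.pkl','wb'))
print(onz(s,[[235+65/7,130+228/7],[235+590/7,130+65/7],[235+725/7,130+465/7],[235+182/7,130+637/7]],.018))
print(onz(s,[[376,176],[426,184],[388,217]],.038))
C=cloud(s)
for n,(u,v) in dict(board=(325,200),blank=(305,186),mat=(410,170),b1=(376,176),b2=(426,184),b3=(388,217),bench=(340,290)).items(): print(n,C[v,u])
C=cloud(s2)
for n,(u,v) in dict(board=(330,215),blankS=(340,185),mat=(340,290),bench=(200,280)).items(): print(n,C[v,u])
E
```

```text
[[0.66083283 0.34039439 0.018     ]
 [0.7386775  0.06483284 0.018     ]
 [0.52120296 0.00400874 0.018     ]
 [0.44371291 0.28134751 0.018     ]]
[[ 0.58573778 -0.13163266  0.038     ]
 [ 0.54939409 -0.30703367  0.038     ]
 [ 0.43666809 -0.16388928  0.038     ]]
board [0.51089416 0.05286572 0.01448692]
blank [0.56100601 0.12191092 0.03137558]
mat [ 0.61152428 -0.26119308  0.00714462]
b1 [ 0.58519094 -0.13135721  0.04006772]
b2 [ 0.54894659 -0.30655489  0.03987182]
b3 [ 0.43678722 -0.16400503  0.03725681]
bench [ 0.19458437  0.01362149 -0.00037615]
board [0.55164718 0.0627475  0.0189094 ]
blankS [0.66300407 0.17187728 0.02878147]
mat [ 0.41503535 -0.19613656  0.0033006 ]
bench [0.11742311 0.03442444 0.00196884]
```

```bash
cat >> h.py <<'E'
def rectf(s,img,o,th,x0,x1,y0,y1,z,res):
    # frame at o, yaw th; image up=+x, left=+y
    xs=np.arange(x1,x0,-res); ys=np.arange(y1,y0,-res); Y,X=np.meshgrid(ys,xs)
    W=np.c_[o[0]+np.cos(th)*X.ravel()-np.sin(th)*Y.ravel(),o[1]+np.sin(th)*X.ravel()+np.cos(th)*Y.ravel(),np.full(X.size,z)]
    p=proj(s,W).astype(np.float32).reshape(X.shape+(2,))
    return cv2.remap(img,p[...,0],p[...,1],cv2.INTER_CUBIC)
E
python3 - <<'E'
from h import *
s=load('topm'); s2=load('sidem')
th=np.radians(15.6); c=np.array([.5911,.1726])
for k,(q,z) in enumerate([(s,.018),(s,.030),(s2,.018),(s2,.030)]):
    im=rectf(q,q['frame'],c,th,-.125,.125,-.155,.155,z,.0005)
    im=np.clip(im,0,255).astype(np.uint8)[:,:,::-1].copy()
    cv2.imwrite(f'pics/r{k}.png',im)
E
```

```text
(no output)
```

View pics/r0.png

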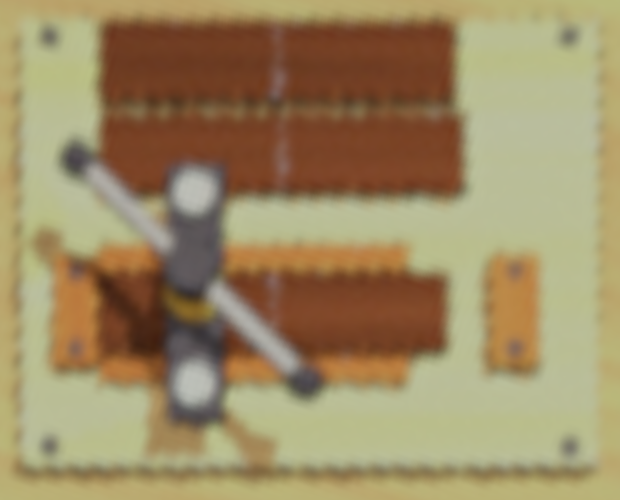

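View pics/r1.png

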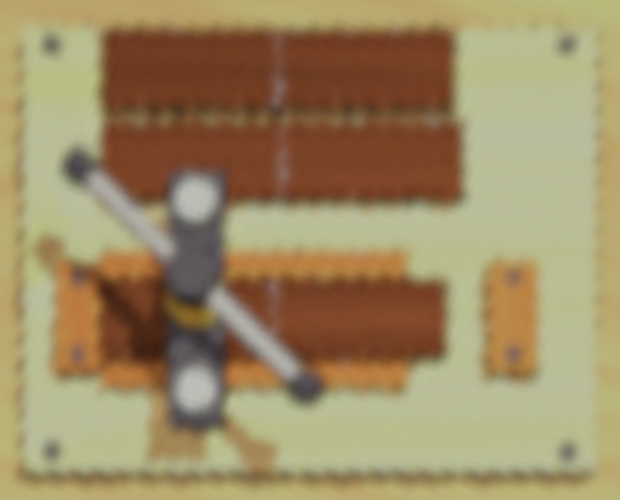

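View pics/r2.png

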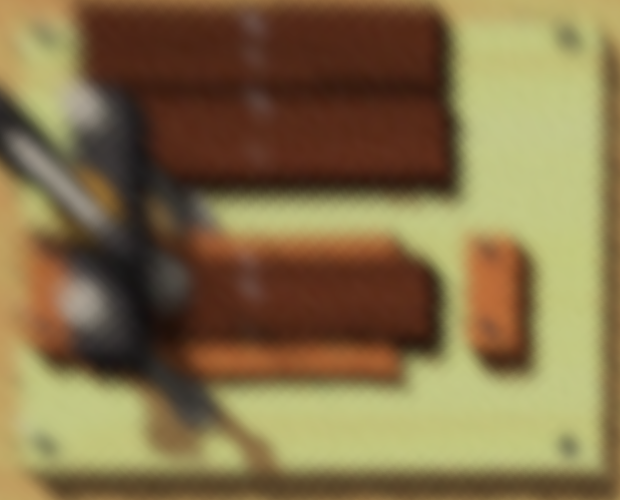

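View pics/r3.png

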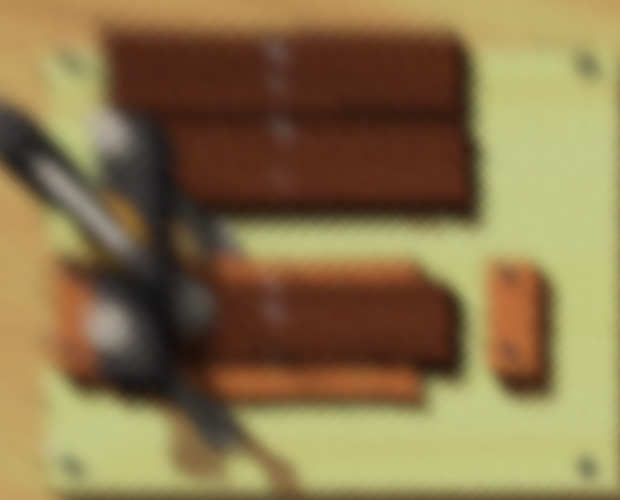

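```bash
python3 - <<'E'
from h import *
s=load('topm'); s2=load('sidem'); th=np.radians(15.6); c=np.array([.5911,.1726])
def prof(q,z,ax,lo,hi,a0,a1,ch):
    # profile along ax from a0..a1, averaged over other in lo..hi
    if ax=='y': im=rectf(q,q['frame'],c,th,lo,hi,a0,a1,z,.00025); p=im.mean(0); g=np.arange(a1,a0,-.00025)[:len(p)]
    else: im=rectf(q,q['frame'],c,th,a0,a1,lo,hi,z,.00025); p=im.mean(1); g=np.arange(a1,a0,-.00025)[:len(p)]
    p=p[:,ch]; a,b=p[:12].mean(),p[-12:].mean(); m=(a+b)/2
    i=np.where((p[:-1]-m)*(p[1:]-m)<=0)[0]
    return [round(1000*g[j],2) for j in i],round(a),round(b)
P=lambda n,*a: print(n,prof(*a))
for q,nm in((s,'top'),(s2,'side')):
    print(nm)
    P('blank free end',q,.030,'y',-.045,-.025,-.083,-.055,0)
    P('stop top face',q,.032,'y',-.045,-.025,-.10,-.078,2)
    P('stop top face2',q,.032,'y',-.045,-.025,-.10,-.078,0)
    P('stop back',q,.032,'y',-.045,-.025,-.125,-.105,2)
    P('stop +x',q,.032,'x',-.108,-.094,-.02,.01,2)
    P('stop -x',q,.032,'x',-.108,-.094,-.08,-.052,2)
    P('rail end +x',q,.026,'y',-.009,-.003,-.06,-.04,2)
    P('rail end -x',q,.026,'y',-.069,-.063,-.06,-.04,2)
    P('blank +x y-55..-65',q,.030,'x',-.062,-.054,-.03,0.,0)
    P('blank -x',q,.030,'x',-.062,-.054,-.07,-.045,0)
    P('spare1 fence',q,.030,'y',.085,.1,.09,.115,0)
    P('spare1 free',q,.030,'y',.085,.1,-.09,-.06,0)
    P('spare2 fence',q,.030,'y',.04,.055,.09,.115,0)
    P('spare2 free',q,.030,'y',.04,.055,-.09,-.06,0)
    P('board y-',q,.018,'y',-.08,0.08,-.152,-.135,2)
    P('board y+',q,.018,'y',-.08,0.08,.135,.152,2)
    P('board x+',q,.018,'x',-.12,.12,.1,.12,2)
    P('board x-',q,.018,'x',-.12,0.02,-.122,-.10,2)
E
```

```text
top
blank free end ([np.float64(-68.25)], 127, 184)
stop top face ([np.float64(-85.75)], 148, 72)
stop top face2 ([np.float64(-94.5)], 186, 188)
stop back ([np.float64(-112.75)], 68, 147)
stop +x ([np.float64(-5.5)], 150, 75)
stop -x ([np.float64(-65.75)], 80, 151)
rail end +x ([np.float64(-48.5)], 65, 141)
rail end -x ([np.float64(-48.25)], 70, 153)
blank +x y-55..-65 ([np.float64(-13.75)], 186, 127)
blank -x ([np.float64(-56.75)], 117, 186)
spare1 fence ([np.float64(104.75)], 186, 110)
spare1 free ([np.float64(-72.5)], 119, 186)
spare2 fence ([np.float64(113.25)], 118, 121)
spare2 free ([np.float64(-76.5)], 123, 186)
board y- ([np.float64(-143.5)], 150, 112)
board y+ ([np.float64(144.25)], 108, 142)
board x+ ([np.float64(114.5)], 105, 64)
board x- ([np.float64(-106.25)], 147, 118)
side
blank free end ([np.float64(-78.0)], 91, 167)
stop top face ([np.float64(-78.25), np.float64(-94.25)], 77, 59)
stop top face2 ([np.float64(-81.75)], 127, 187)
stop back ([np.float64(-122.5)], 56, 76)
stop +x ([np.float64(-7.0)], 136, 58)
stop -x ([np.float64(-74.0)], 57, 120)
rail end +x ([np.float64(-54.25)], 58, 102)
rail end -x ([np.float64(-54.25)], 47, 99)
blank +x y-55..-65 ([np.float64(-11.0)], 190, 92)
blank -x ([np.float64(-64.75)], 85, 136)
spare1 fence ([np.float64(102.75)], 168, 78)
spare1 free ([np.float64(-82.0)], 84, 188)
spare2 fence ([np.float64(103.75)], 163, 87)
spare2 free ([np.float64(-85.0)], 89, 164)
board y- ([np.float64(-145.0)], 133, 63)
board y+ ([np.float64(148.5)], 85, 89)
board x+ ([np.float64(116.5)], 53, 46)
board x- ([np.float64(-109.75)], 128, 46)
```

```bash
python3 - <<'E'
from h import *
s=load('topm'); s2=load('sidem'); th=np.radians(15.6); c=np.array([.5911,.1726])
# angle: blank spare1 far edge & jig rails outer edges, by y slices
def edge(q,z,ax,lo,hi,a0,a1,ch):
    if ax=='y': im=rectf(q,q['frame'],c,th,lo,hi,a0,a1,z,.00025); p=im.mean(0)
    else: im=rectf(q,q['frame'],c,th,a0,a1,lo,hi,z,.00025); p=im.mean(1)
    g=np.arange(a1,a0,-.00025)[:len(p)]; p=p[:,ch]; m=(p[:12].mean()+p[-12:].mean())/2
    i=np.where((p[:-1]-m)*(p[1:]-m)<=0)[0]; return g[i[len(i)//2]] if len(i) else np.nan
def ang(n,ax,rng,a0,a1,z,ch,w=.012):
    r=np.arange(*rng,.006); e=np.array([edge(s,z,ax,t,t+w,a0,a1,ch) for t in r]); ok=np.isfinite(e)
    p=np.polyfit(r[ok],e[ok],1); res=e[ok]-np.polyval(p,r[ok]); sg=-1 if ax=='x' else 1
    # y-line edges: x=e(y): tilt = -p ; x-line edges: y=e(x): tilt=+p
    print(n,'tilt deg',sg*np.degrees(np.arctan(p[0])),'res',1000*res.std(), 'mean',1000*e[ok].mean())
ang('spare1 far','x',(-.065,.09),.100,.124,.030,0)
ang('rail+ outer','x',(-.045,.02),-.010,.012,.026,2)
ang('rail- outer','x',(-.045,.02),-.085,-.061,.026,2)
ang('board y-','y',(-.09,.09),-.152,-.135,.018,2)
ang('board x-','x',(-.13,.01),-.122,-.10,.018,2)
ang('board y+','y',(-.09,.09),.135,.152,.018,2)
ang('blank free','y',(-.05,-.025),-.083,-.055,.030,0,.006)
ang('stop','y',(-.055,-.02),-.10,-.078,.032,2,.006)
# nuts
ang('stop back','y',(-.055,-.02),-.125,-.105,.032,2,.006)
res=.0005
for n,(x,y) in dict(A=(.586,-.132),B=(.5494,-.307),C=(.4367,-.164)).items():
    im=rect(s,s['frame'],x-.05,x+.05,y-.05,y+.05,.038,res)
    sc=im[...,0]+im[...,1]-1.5*im[...,2]; m=(sc>0.5*np.percentile(sc,98)).astype(np.uint8)
    k,l,st,ce=cv2.connectedComponentsWithStats(m); j=[i for i in range(1,k) if st[i,4]>500]; j=min(j,key=lambda i:np.hypot(*(ce[i]-100)))
    pts=np.argwhere(l==j)[:,::-1].astype(np.float32); r=cv2.minAreaRect(pts)
    M=np.cov(pts.T); w,v=np.linalg.eigh(M); a=v[:,1]  # image dir (col,row)-> world dx=-row, dy=-col
    d=np.array([-a[1],-a[0]]); 
    cc=pts.mean(0); print(n,'ctr',x+.05-cc[1]*res,y+.05-cc[0]*res,'L',np.sqrt(12*w[1])*res*1000,'W',np.sqrt(12*w[0])*res*1000,'area/50',len(pts)*.25/50,'axis yaw deg',np.degrees(np.arctan2(d[1],d[0]))%180)
    cv2.imwrite(f'pics/bl{n}.png',np.clip(im,0,255).astype(np.uint8)[:,:,::-1])
E
```

```text
spare1 far tilt deg -0.039176595271063916 res 0.28487514134063463 mean 111.09615384615383
rail+ outer tilt deg -0.36894499587334534 res 0.26220221204253813 mean 0.863636363636354
rail- outer tilt deg 4.030088663443102 res 2.4886519302128356 mean -71.40909090909092
board y- tilt deg -0.11843660208592534 res 0.26913599932513915 mean -143.57500000000005
board x- tilt deg 0.012455604045787792 res 0.21930700306694068 mean -106.31250000000001
board y+ tilt deg -0.07010603560796191 res 1.6142992845814652 mean 143.94999999999996
blank free tilt deg -1.6706532714000633 res 0.19685019685029684 mean -68.25
stop tilt deg 1.432096184164541 res 0.4915960401250894 mean -85.625
stop back tilt deg 0.47745377730949534 res 0.09128709291752524 mean -112.875
A ctr 0.58909225 -0.13084792 L 53.67295099083393 W 17.715332445506863 area/50 19.43 axis yaw deg 170.9113092232744
B ctr 0.5549531 -0.33171076 L 86.31024703101767 W 63.10458833763322 area/50 78.075 axis yaw deg 2.8053871341946888
C ctr 0.43832392 -0.16361432 L 51.99320930455123 W 14.615809305324872 area/50 15.615 axis yaw deg 11.047320617337931
```

```bash
python3 - <<'E'
from h import *
s=load('topm'); res=.0005
out=[]
for n,(x,y) in dict(A=(.586,-.132),B=(.5494,-.307),C=(.4367,-.164)).items():
  for thr in (.5,.65):
    im=rect(s,s['frame'],x-.05,x+.05,y-.05,y+.05,.038,res)
    sat=im.min(2)/im.max(2); hs=(im[...,0]+im[...,1])/2-im[...,2]
    m=(hs>thr*np.percentile(hs,99)).astype(np.uint8)
    k,l,st,ce=cv2.connectedComponentsWithStats(m,connectivity=4); j=[i for i in range(1,k) if st[i,4]>400]; j=min(j,key=lambda i:np.hypot(*(ce[i]-100)))
    pts=np.argwhere(l==j)[:,::-1].astype(np.float32)
    w,v=np.linalg.eigh(np.cov(pts.T)); a=v[:,1]; d=np.array([-a[1],-a[0]]); cc=pts.mean(0)
    print(n,'ctr',x+.05-cc[1]*res,y+.05-cc[0]*res,'L',np.sqrt(12*w[1])*res*1000,'W',np.sqrt(12*w[0])*res*1000,'yaw',np.degrees(np.arctan2(d[1],d[0]))%180)
  o=np.clip(im,0,255).astype(np.uint8)[:,:,::-1].copy(); o[m==0]//=3; out.append(o)
cv2.imwrite('pics/bl.png',np.hstack(out))
E
```

```text
A ctr 0.588777 -0.130618 L 53.134099412630576 W 17.399370702453385 yaw 170.91398915703786
A ctr 0.588963 -0.13056755 L 50.327101077802155 W 15.093649991296797 yaw 170.83899587016415
B ctr 0.55200684 -0.30764958 L 53.405638514104076 W 22.39217425597092 yaw 165.99304863527146
B ctr 0.5521622 -0.30781683 L 50.77904925364204 W 19.713200837100683 yaw 166.6939122268281
C ctr 0.43809795 -0.1634737 L 51.19022273731364 W 14.344383358842812 yaw 11.067958397707457
C ctr 0.43782204 -0.1636343 L 48.82973859179756 W 12.023790975986095 yaw 11.255507983498092Traceback (most recent call last):
  File "<stdin>", line 14, in <module>
    return _nx.concatenate(arrs, 1, dtype=dtype, casting=casting)
           ~~~~~~~~~~~~~~~^^^^^^^^^^^^^^^^^^^^^^^^^^^^^^^^^^^^^^^
ValueError: all the input array dimensions except for the concatenation axis must match exactly, but along dimension 0, the array at index 0 has size 201 and the array at index 2 has size 200
```

```bash
cat >> h.py <<'E'
from scipy.spatial.transform import Rotation as Ro
def go(x,y,z,yaw=None,st=None):
    # yaw (deg) = desired world yaw of tool x
    st=st or manip.sense(); R=Ro.from_quat(st['tool_rot']).as_matrix(); d=R.T@(np.array([x,y,z])-st['tcp_pos'])*100
    cur=np.degrees(np.arctan2(R[1,0],R[0,0])); t=0 if yaw is None else -((yaw-cur+180)%360-180)
    print('cm',np.round(d,2),'turn',round(t,2),'cur yaw',round(cur,2),'tcp',np.round(st['tcp_pos'],4),'q6',round(np.degrees(st['q'][5]),1),'t',round(st['t'],2),'F',np.round(st['force'],1),'T',np.round(st['ft_torque'],2),'gap',round(st['finger_gap'],3),'tilt',np.round(R[:,2],4))
E
python3 -c "
from h import *
go(.552,-.3078,.12,166.4)"
```

```text
cm [-62.76 -69.99  11.13] turn -8.73 cur yaw 157.67 tcp [0.2375 0.5781 0.2313] q6 -10.2 t 0.7 F [ 0.1 -0.8  0.5] T [0.05 0.   0.  ] gap 0.997 tilt [ 0.  0. -1.]
```

>>> {"method": "drive_tool", "body": {
  "deltas": [-62.8,-70,0,-8.7,-62.8,-70,0,-8.7,-62.8,-70,0,-8.7,-62.8,-70,0,-8.7,-62.8,-70,0,-8.7,-62.8,-70,0,-8.7,-62.8,-70,0,-8.7,-62.8,-70,0,-8.7,-62.8,-70,0,-8.7,-62.8,-70,0,-8.7,-62.8,-70,0,-8.7,-62.8,-70,0,-8.7],
  "hand": 5,
  "squeeze": 60
}}

```text
t: 1.9
tcp_pos: [0.4389, 0.0106, 0.2317]
tool_rot: [0.119, 0.993, 0.0, 0.001]
force: [0.9, 0.9, 0.1]
finger_gap: 0.592
```

```bash
python3 -c "
from h import *
go(.552,-.3078,.12,166.4)"
```

```text
cm [-18.49 -28.27  11.19] turn -0.06 cur yaw 166.34 tcp [0.4389 0.0106 0.2317] q6 -89.6 t 1.9 F [0.9 0.9 0.1] T [0.01 0.01 0.03] gap 0.592 tilt [ 0.0012 -0.     -1.    ]
```

>>> {"method": "drive_tool", "body": {
  "deltas": [-18.5,-28.3,8,0,-18.5,-28.3,8,0,-18.5,-28.3,8,0,-18.5,-28.3,8,0,-18.5,-28.3,8,0,-18.5,-28.3,8,0,-18.5,-28.3,8,0,-18.5,-28.3,11,0,-18.5,-28.3,11,0,-18.5,-28.3,11,0]
}}

```text
t: 2.9
tcp_pos: [0.5511, -0.307, 0.1213]
tool_rot: [0.119, 0.993, 0.001, -0.001]
force: [0.5, -0.3, 0.2]
finger_gap: 0.588
```

```bash
python3 -c "
from h import *
go(.552,-.3078,.0205,166.4)
snap('side','side1');snap('top','top1'); crop('side1','d1',330,180,460,330,4); crop('top1','d2',350,130,470,250,5)"
```

```text
cm [-0.12 -0.07 10.08] turn -0.05 cur yaw 166.35 tcp [ 0.5511 -0.307   0.1213] q6 -115.7 t 2.9 F [ 0.5 -0.3  0.2] T [-0.01  0.03 -0.01] gap 0.588 tilt [-0.0011  0.0022 -1.    ]
```

View pics/d1.png

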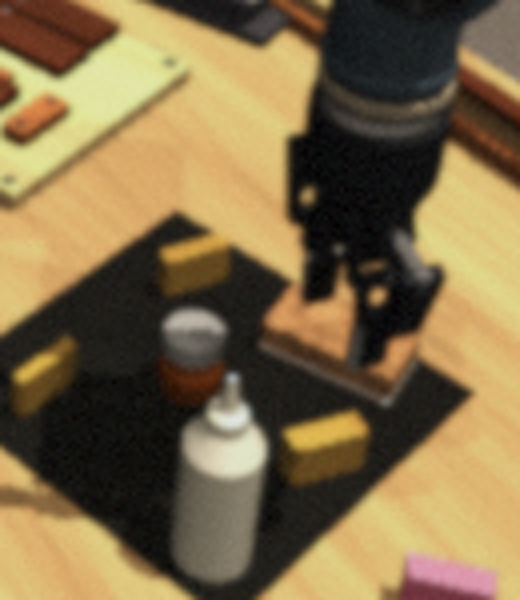

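View pics/d2.png

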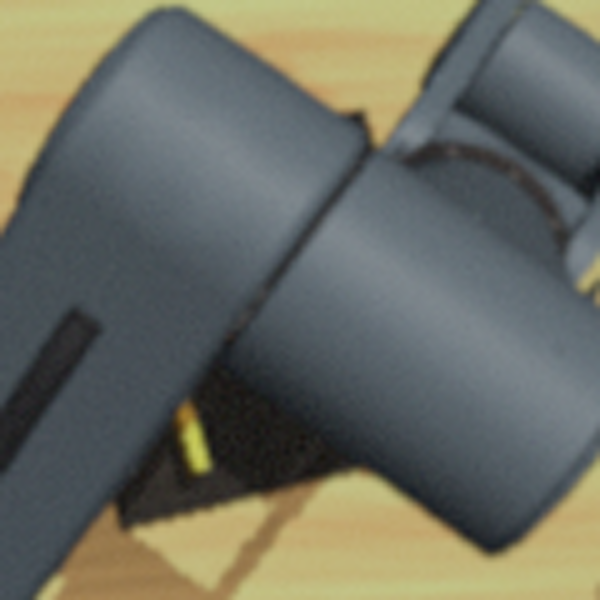

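```bash
python3 -c "
from h import *
s=load('side1')
p=proj(s,[[.551,-.307,.121],[.552,-.3078,.038],[.552,-.3078,.003]]); print(p,(p-[330,180])*4)
a=np.radians(166.4);d=np.array([np.cos(a),np.sin(a)]);n=np.array([-d[1],d[0]])
C=[[.552+i*.025*d[0]+j*.009*n[0],-.3078+i*.025*d[1]+j*.009*n[1],.038] for i,j in((1,1),(1,-1),(-1,-1),(-1,1))]
print((proj(s,C)-[330,180])*4); print(manip.sense()['q'])
im=cv2.imread('pics/d1.png'); cv2.polylines(im,[((proj(s,C)-[330,180])*4+1.5).astype(int)],True,(255,0,255)); cv2.imwrite('pics/d3.png',cv2.resize(im[380:500,250:400],None,fx=4,fy=4))"
```

```text
[[414.49232686 263.34797879]
 [410.91990184 287.09768474]
 [409.29606639 296.42270071]] [[337.96930744 333.39191515]
 [323.67960736 428.39073896]
 [317.18426556 465.69080284]]
[[294.27943751 449.02614664]
 [280.78437408 427.84184298]
 [352.3432155  408.26454718]
 [366.63975899 428.93388801]]
[-6.84653521e-01  6.67259361e-01  1.50720621e+00  1.05086184e-03
  9.65171167e-01 -2.01881225e+00]
```

View pics/d3.png

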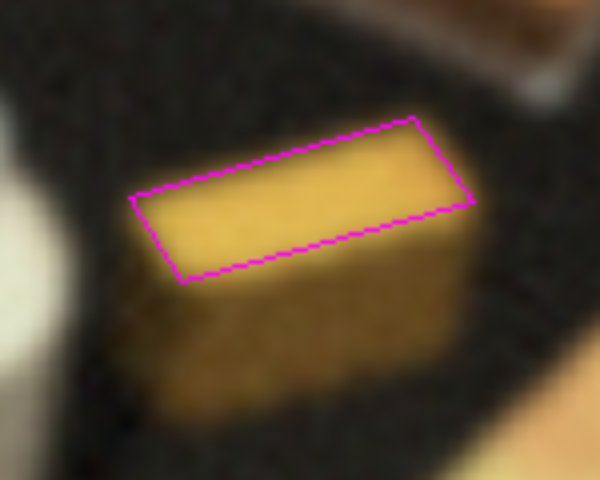

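>>> {"method": "drive_tool", "body": {
  "deltas": [-0.1,-0.1,4,0,-0.1,-0.1,7,0,-0.1,-0.1,9,0,-0.1,-0.1,10.1,0,-0.1,-0.1,10.1,0]
}}

```text
t: 3.5
tcp_pos: [0.5531, -0.3076, 0.022]
tool_rot: [0.118, 0.993, 0.0, 0.001]
force: [0.1, -0.4, -0.1]
finger_gap: 0.586
```

>>> {"method": "drive_tool", "body": {
  "deltas": [0,0,0,0,0,0,0,0,0,0,0,0,0,0,0,0,0,0,0,0,0,0,0,0,0,0,0,0],
  "hand": 1,
  "squeeze": 60
}}

```text
t: 4.2
tcp_pos: [0.5542, -0.3083, 0.0238]
tool_rot: [0.118, 0.993, -0.001, 0.002]
force: [-1.0, 0.3, 6.5]
finger_gap: 0.194
```

>>> {"method": "drive_tool", "body": {
  "deltas": [0,0,-3,0,0,0,-9,0,0,0,-14,0,0,0,-14,0,0,0,-14,0]
}}

```text
t: 4.7
tcp_pos: [0.5546, -0.3088, 0.1663]
tool_rot: [0.118, 0.993, -0.002, 0.004]
force: [-0.8, -0.4, -3.0]
finger_gap: 0.188
```

```bash
python3 -c "
from h import *
go(.57935,.08896,.11,195.6)
snap('side','side2'); crop('side2','e1',330,140,460,290,4)"
```

```text
cm [ 6.95 39.26  5.46] turn -29.14 cur yaw 166.46 tcp [ 0.5546 -0.3088  0.1663] q6 -115.7 t 4.7 F [-0.8 -0.4 -3. ] T [-0.03 -0.03 -0.05] gap 0.188 tilt [ 0.0077 -0.0047 -1.    ]
```

View pics/e1.png

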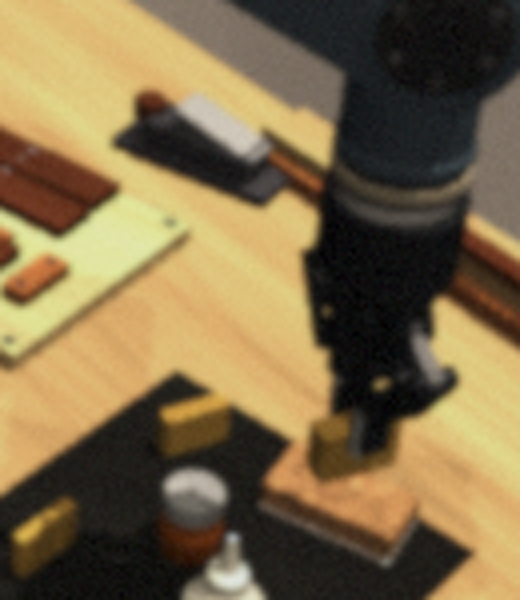

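>>> {"method": "drive_tool", "body": {
  "deltas": [6.9,39.3,0,-29.1,6.9,39.3,0,-29.1,6.9,39.3,0,-29.1,6.9,39.3,0,-29.1,6.9,39.3,0,-29.1,6.9,39.3,0,-29.1,6.9,39.3,0,-29.1,6.9,39.3,3,-29.1,6.9,39.3,5.5,-29.1,6.9,39.3,5.5,-29.1,6.9,39.3,5.5,-29.1]
}}

```text
t: 5.85
tcp_pos: [0.5764, 0.0903, 0.1061]
tool_rot: [-0.136, 0.991, -0.001, -0.001]
force: [0.4, 0.3, -3.2]
finger_gap: 0.194
```

```bash
python3 -c "
from h import *
go(.57935,.08896,.06,195.6)
snap('side','side3'); crop('side3','f1',250,130,400,250,5)
snap('top','top3'); crop('top3','f2',230,110,360,240,5)"
```

```text
cm [-0.26 -0.2   4.61] turn -0.02 cur yaw -164.42 tcp [0.5764 0.0903 0.1061] q6 -107.5 t 5.85 F [ 0.4  0.3 -3.2] T [ 0.02 -0.04 -0.05] gap 0.194 tilt [-0.0023 -0.0016 -1.    ]
```

View pics/f1.png

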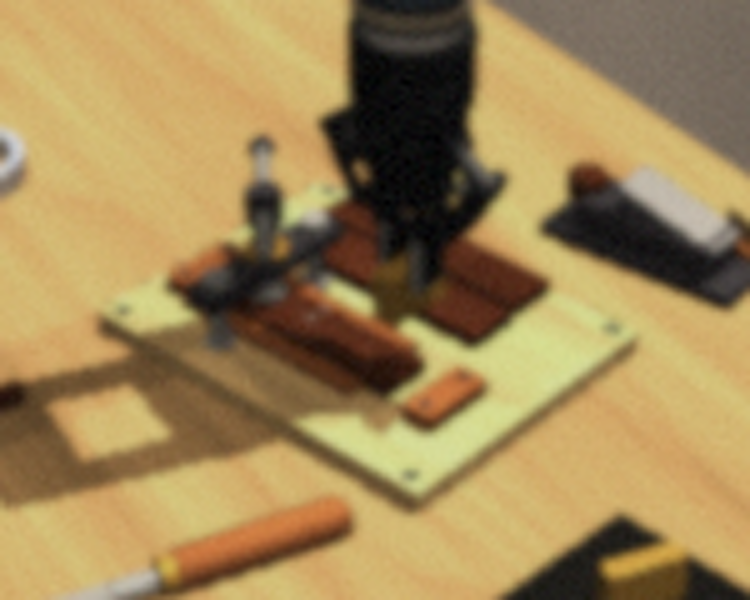

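View pics/f2.png

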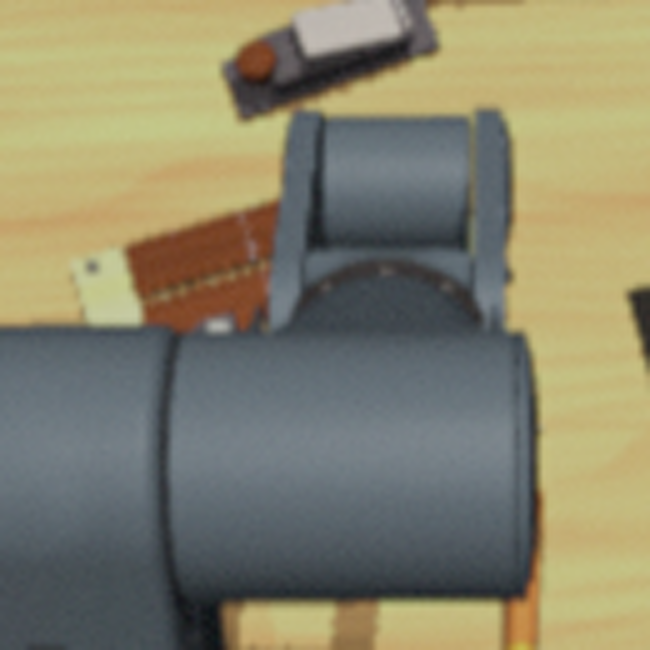

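>>> {"method": "drive_tool", "body": {
  "deltas": [-0.3,-0.2,2.5,0,-0.3,-0.2,4.7,0,-0.3,-0.2,4.7,0,-0.3,-0.2,4.7,0]
}}

```text
t: 6.35
tcp_pos: [0.5828, 0.087, 0.0623]
tool_rot: [-0.134, 0.991, -0.001, 0.002]
force: [0.7, -0.6, -2.6]
finger_gap: 0.195
```

```bash
python3 -c "
from h import *
go(.57935,.08896,.057,195.6)
A=[manip.snapshot('side') for _ in range(4)]; s=A[0]; s['frame']=np.clip(np.mean([a['frame'].astype(float) for a in A],0),0,255).astype(np.uint8)
pickle.dump(s,open('side4.pkl','wb'))
crop('side4','g1',300,165,370,220,10)
st=manip.sense(); R=Ro.from_quat(st['tool_rot']).as_matrix(); T=st['tcp_pos']
print('holds',T)
"
```

```text
cm [0.29 0.28 0.53] turn -0.23 cur yaw -164.63 tcp [0.5828 0.087  0.0623] q6 -107.6 t 6.35 F [ 0.7 -0.6 -2.6] T [-0.03  0.04 -0.04] gap 0.195 tilt [ 0.0045 -0.0018 -1.    ]
holds [0.58337425 0.08778464 0.06300773]
```

View pics/g1.png

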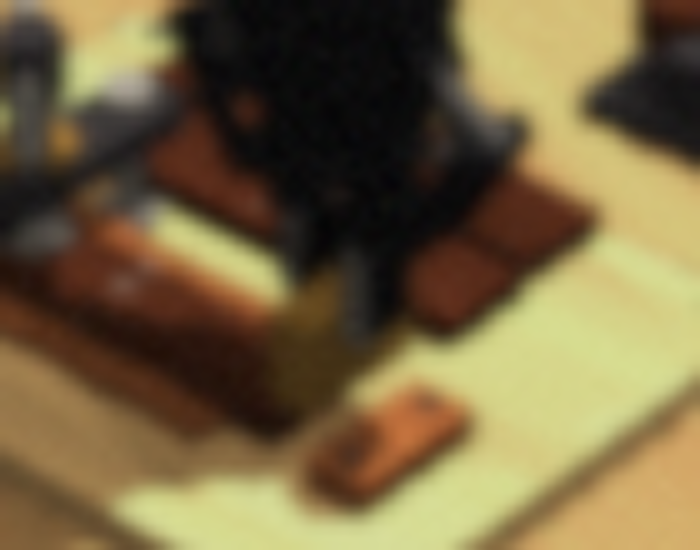

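>>> {"method": "drive_tool", "body": {
  "deltas": [0.3,0.2,0.5,-0.2,0.3,0.2,0.5,-0.2,0.3,0.2,0.5,-0.2,0.3,0.2,0.5,-0.2]
}}

```text
t: 6.95
tcp_pos: [0.58, 0.089, 0.058]
tool_rot: [-0.136, 0.991, -0.001, 0.003]
force: [0.4, -0.2, -3.7]
finger_gap: 0.195
```

```bash
cat > look.py <<'E'
from h import *
import sys
def avg(n,f,k=4):
    A=[manip.snapshot(n) for _ in range(k)]; s=A[0]; s['frame']=np.clip(np.mean([a['frame'].astype(float) for a in A],0),0,255).astype(np.uint8)
    pickle.dump(s,open(f+'.pkl','wb')); return s
E
python3 - <<'E'
from look import *
go(.57935,.08896,.057,195.6)
s=avg('side','side5'); st=manip.sense(); T=st['tcp_pos']; R=Ro.from_quat(st['tool_rot']).as_matrix(); print(T)
# overlay: predicted block, gap edges (blank end top edge, stop top edge)
th=np.radians(15.6); o=np.array([.5581,.1652])
J=lambda x,y,z: [o[0]+np.cos(th)*x-np.sin(th)*y,o[1]+np.sin(th)*x+np.cos(th)*y,z]
u0,v0,k=300,165,10
im=cv2.resize(s['frame'][165:220,300:370,::-1],None,fx=k,fy=k,interpolation=cv2.INTER_CUBIC)
def pl(P,c,cl=True): cv2.polylines(im,[((proj(s,P)-[u0,v0]+.5)*k).astype(int)],cl,c)
pl([J(-.028,-.0894,.032),J(.028,-.0894,.032),J(.028,-.1144,.032),J(-.028,-.1144,.032)],(255,0,255))
pl([J(-.028,-.0894,.018),J(.028,-.0894,.018)],(255,0,255))
pl([J(-.02,-.069,.030),J(.02,-.069,.030),J(.02,-.04,.030),J(-.02,-.04,.030)],(255,255,0))
pl([J(-.02,-.069,.018),J(.02,-.069,.018)],(255,255,0))
b=T[2]-.0208
for z in (b,b+.035): pl([T+R[:,0]*i*.025+R[:,1]*j*.009+np.array([0,0,z-T[2]]) for i,j in((1,1),(1,-1),(-1,-1),(-1,1))],(0,255,0))
cv2.imwrite('pics/g2.png',im)
E
```

```text
cm [0.06 0.01 0.1 ] turn 0.06 cur yaw -164.34 tcp [0.58  0.089 0.058] q6 -107.7 t 6.95 F [ 0.4 -0.2 -3.7] T [ 0.03  0.   -0.04] gap 0.195 tilt [ 0.0067 -0.0018 -1.    ]
[0.58005188 0.08892931 0.0579665 ]
```

View pics/g2.png

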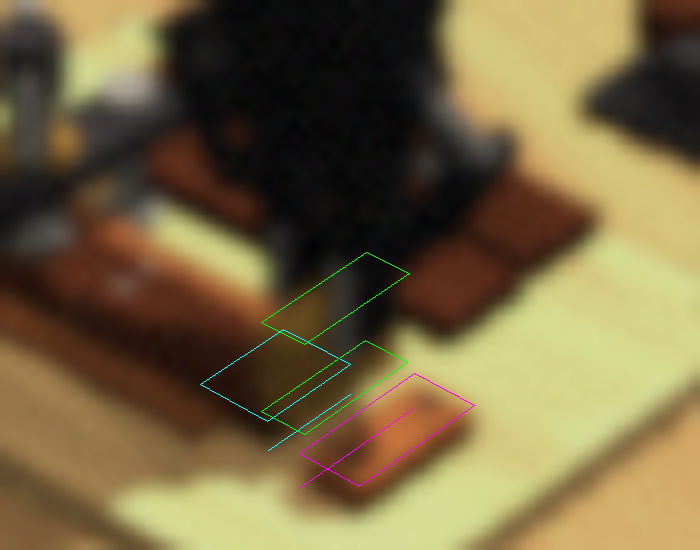

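>>> {"method": "drive_tool", "body": {
  "deltas": [0,0,0.4,0,0,0,0.9,0,0,0,0.9,0,0,0,0.9,0]
}}

```text
t: 7.55
tcp_pos: [0.5798, 0.0889, 0.0486]
tool_rot: [-0.136, 0.991, -0.001, 0.003]
force: [-0.0, 0.5, -2.7]
finger_gap: 0.19
```

```bash
python3 -c "
from h import *
go(.57935,.08896,.0388,195.6)"
```

```text
cm [0.05 0.02 0.98] turn 0.05 cur yaw -164.35 tcp [0.5798 0.0889 0.0486] q6 -107.7 t 7.55 F [-0.   0.5 -2.7] T [-0.01  0.02 -0.02] gap 0.19 tilt [ 0.0057 -0.0018 -1.    ]
```

>>> {"method": "drive_tool", "body": {
  "deltas": [0,0,0.4,0,0,0,0.7,0,0,0,0.8,0,0,0,0.8,0]
}}

```text
t: 7.95
tcp_pos: [0.5797, 0.0888, 0.0402]
tool_rot: [-0.136, 0.991, -0.001, 0.002]
force: [-0.4, 0.3, -2.4]
finger_gap: 0.189
```

```bash
python3 - <<'E'
from look import *
go(.57935,.08896,.0388,195.6); s=avg('side','side6'); crop('side6','g3',300,165,370,220,10)
E
```

```text
cm [0.03 0.02 0.14] turn 0.05 cur yaw -164.35 tcp [0.5797 0.0888 0.0402] q6 -107.7 t 7.95 F [-0.4  0.3 -2.4] T [-0.1  -0.04 -0.  ] gap 0.189 tilt [ 0.0052 -0.0018 -1.    ]
```

View pics/g3.png

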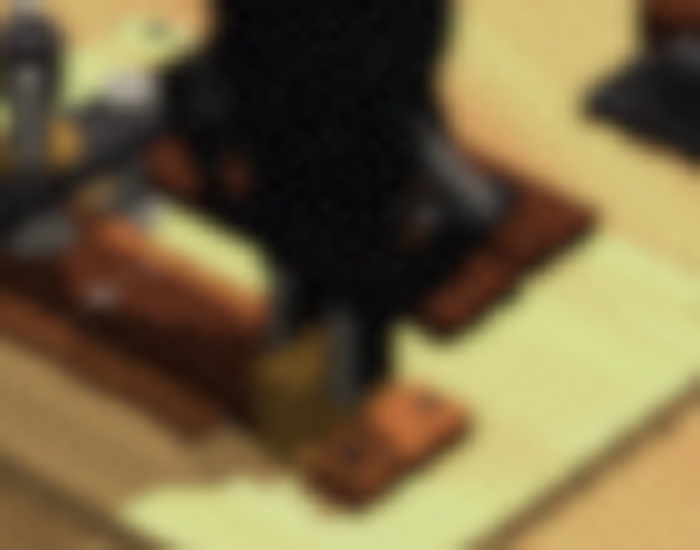

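The block has entered the gap without touching. Now I'll lower it until it contacts the board.

>>> {"method": "drive_tool", "body": {
  "deltas": [0,0,0.15,0,0,0,0.25,0,0,0,0.3,0,0,0,0.3,0]
}}

```text
t: 8.55
tcp_pos: [0.5801, 0.0889, 0.0389]
tool_rot: [-0.136, 0.991, -0.001, 0.003]
force: [-1.4, -0.7, 5.9]
finger_gap: 0.192
```

```bash
python3 -c "
from h import *
go(.57935,.08896,.0388,195.6)"
```

```text
cm [0.07 0.03 0.01] turn 0.06 cur yaw -164.34 tcp [0.5801 0.0889 0.0389] q6 -107.7 t 8.55 F [-1.4 -0.7  5.9] T [-0.11  0.32 -0.  ] gap 0.192 tilt [ 0.0064 -0.0019 -1.    ]
```

>>> {"method": "drive_tool", "body": {
  "deltas": [0,0,0,0,0,0,0,0,0,0,0,0,0,0,0,0],
  "hand": 4
}}

```text
t: 8.95
tcp_pos: [0.5801, 0.0889, 0.0388]
tool_rot: [-0.136, 0.991, -0.001, 0.003]
force: [0.4, -0.3, 1.1]
finger_gap: 0.47
```

>>> {"method": "drive_tool", "body": {
  "deltas": [0,0,-2,0,0,0,-6,0,0,0,-11,0,0,0,-14,0,0,0,-14,0]
}}

```text
t: 9.45
tcp_pos: [0.5826, 0.0892, 0.1838]
tool_rot: [-0.136, 0.991, -0.002, 0.008]
force: [0.9, 0.1, 0.2]
finger_gap: 0.466
```

```bash
python3 - <<'E'
from look import *
go(.45,-.1,.18); s=avg('side','side7'); crop('side7','g4',300,165,370,220,10)
E
```

```text
cm [ 17.88 -14.64   0.19] turn 0 cur yaw -164.33 tcp [0.5826 0.0892 0.1838] q6 -107.7 t 9.45 F [0.9 0.1 0.2] T [ 0.   -0.03  0.05] gap 0.466 tilt [ 0.0173 -0.0021 -0.9998]
```

View pics/g4.png

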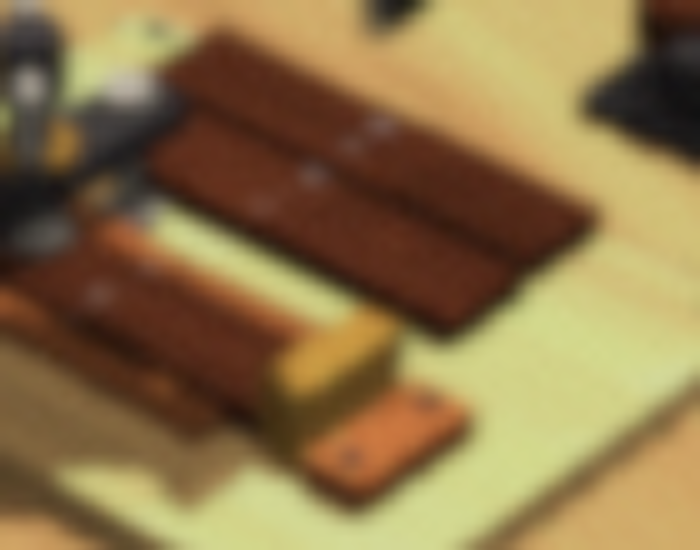

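```bash
python3 - <<'E'
from look import *
s=load('topm'); 
P=onz(s,[[235+150/7,130+333/7],[235+430/7,130+467/7]],.103); print(P,P.mean(0),np.linalg.norm(P[0]-P[1]),np.degrees(np.arctan2(*(P[1]-P[0])[[1,0]])))
st=manip.sense();print(np.degrees(st['q']))
go(.32,.48,.2,240.6)
E
```

```text
[[0.57950284 0.28261395 0.103     ]
 [0.50755924 0.1486376  0.103     ]] [0.54353104 0.21562577 0.103     ] 0.1520708516166599 -118.23523502440324
[-2.11932541e+00  3.09110770e+01  9.11801279e+01 -1.05478120e-01
  5.77311871e+01 -1.07720360e+02]
cm [14.28 44.58 -2.42] turn -44.94 cur yaw -164.34 tcp [0.5779 0.0892 0.1772] q6 -107.7 t 9.65 F [-0.  -0.5 -0. ] T [ 0.02 -0.07 -0.  ] gap 0.469 tilt [ 0.003  -0.0017 -1.    ]
```

>>> {"method": "drive_tool", "body": {
  "deltas": [14.3,44.6,-2.4,-46,14.3,44.6,-2.4,-46,14.3,44.6,-2.4,-46,14.3,44.6,-2.4,-46,14.3,44.6,-2.4,-46,14.3,44.6,-2.4,-46,14.3,44.6,-2.4,-46,14.3,44.6,-2.4,-46,14.3,44.6,-2.4,-46,14.3,44.6,-2.4,-46,14.3,44.6,-2.4,-46],
  "hand": 5
}}

```text
t: 10.75
tcp_pos: [0.317, 0.4817, 0.1978]
tool_rot: [-0.514, 0.857, -0.002, -0.001]
force: [0.7, -0.3, -0.3]
finger_gap: 0.587
```

```bash
python3 - <<'E'
from look import *
go(.5435,.2165,.16,241.8)
s=avg('top','top8',6)
crop('top8','h1',235,130,345,230,7)
E
```

```text
cm [ 12.73 -32.45   3.88] turn 0.13 cur yaw -118.07 tcp [0.317  0.4817 0.1978] q6 -106.2 t 10.75 F [ 0.7 -0.3 -0.3] T [-0.01  0.01  0.07] gap 0.587 tilt [ 4.0e-04 -3.6e-03 -1.0e+00]
```

View pics/h1.png

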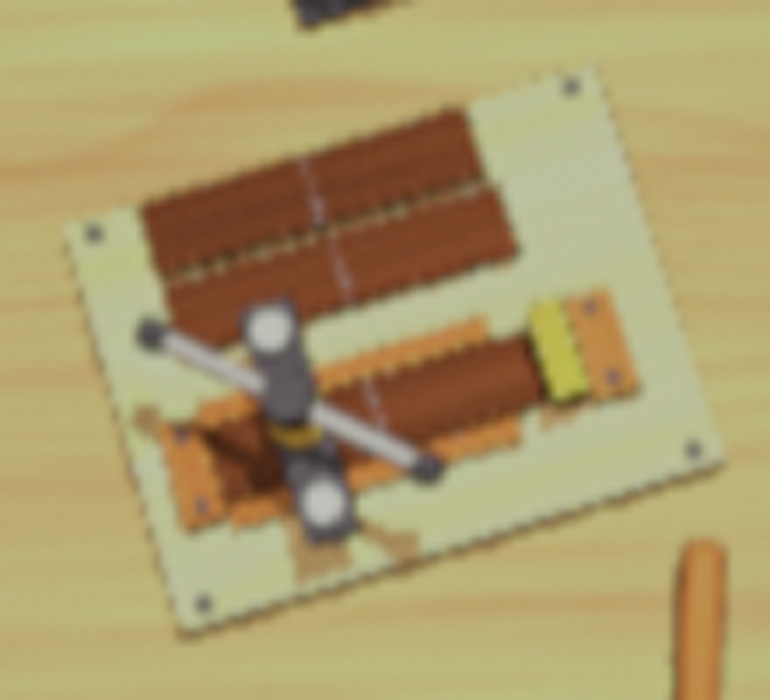

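```bash
python3 - <<'E'
from look import *
s=load('top8'); th=np.radians(15.6); c=np.array([.5911,.1726]); res=.0005
im=rectf(s,s['frame'].astype(np.float32),c,th,-.07,.01,-.11,-.04,.053,res)
hs=(im[...,0]+im[...,1])/2-im[...,2]; cv2.imwrite('pics/i1.png',cv2.resize(np.clip(im,0,255).astype(np.uint8)[:,:,::-1],None,fx=4,fy=4))
m=(hs>.65*np.percentile(hs,99)).astype(np.uint8); k,l,st,ce=cv2.connectedComponentsWithStats(m,connectivity=4); j=1+np.argmax(st[1:,4]); p=np.argwhere(l==j).astype(float)
w,v=np.linalg.eigh(np.cov(p.T)); cc=p.mean(0); print('x',10-cc[0]*.5,'y',-40-cc[1]*.5,'LW',np.sqrt(12*w)*.5,'ang',np.degrees(np.arctan(v[1,1]/v[0,1])))
E
```

```text
x -37.495539696699375 y -88.37492035172677 LW [40.68342694 50.65997252] ang 16.106567233100517
```

View pics/i1.png

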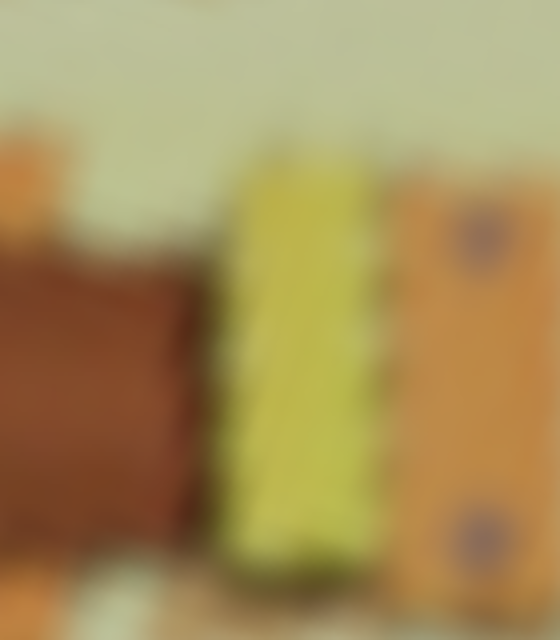

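```bash
python3 - <<'E'
from look import *
s=load('side0'); a=np.radians(61.8); d=np.array([np.cos(a),np.sin(a),0])*.075; h=np.array([.5435,.2160,.1035])
u0,v0,k=270,145,12
im=cv2.resize(s['frame'][145:195,270:330,::-1],None,fx=k,fy=k,interpolation=cv2.INTER_CUBIC)
for P,c in((h,(255,0,255)),(h+d,(255,255,0)),(h-d,(0,255,0)),(h-[0,0,.013],(0,0,255)),(h+[0,0,.013],(0,0,255))):
    p=((proj(s,P)[0]-[u0,v0]+.5)*k).astype(int); cv2.drawMarker(im,tuple(int(t) for t in p),c,cv2.MARKER_CROSS,14)
cv2.imwrite('pics/j1.png',im)
E
```

```text
(no output)
```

View pics/j1.png

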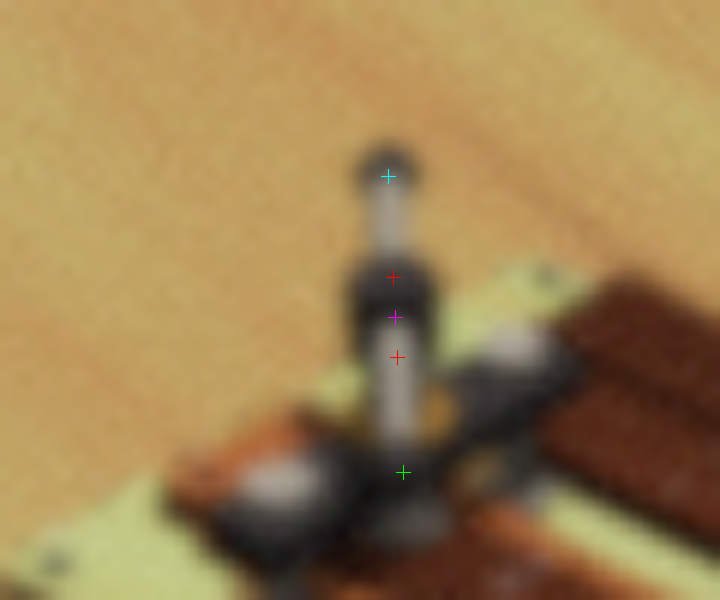

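>>> {"method": "drive_tool", "body": {
  "deltas": [12.7,-32.4,3,0,12.7,-32.4,3,0,12.7,-32.4,3,0,12.7,-32.4,3,0,12.7,-32.4,3,0,12.7,-32.4,3,0,12.7,-32.4,3,0,12.7,-32.4,3,0,12.7,-32.4,3,0,12.7,-32.4,3,0]
}}

```text
t: 12.05
tcp_pos: [0.5441, 0.2124, 0.1703]
tool_rot: [-0.511, 0.859, -0.001, -0.0]
force: [0.5, 0.2, 0.5]
finger_gap: 0.588
```

```bash
python3 - <<'E'
from look import *
go(.5435,.2160,.092,241.8)
E
```

```text
cm [-0.3   0.24  7.83] turn -0.32 cur yaw -118.52 tcp [0.5441 0.2124 0.1703] q6 -140.9 t 12.05 F [0.5 0.2 0.5] T [0.02 0.02 0.03] gap 0.588 tilt [ 9.0e-04 -2.7e-03 -1.0e+00]
```

>>> {"method": "drive_tool", "body": {
  "deltas": [-0.3,0.2,2,0,-0.3,0.2,5,0,-0.3,0.2,7.5,0,-0.3,0.2,7.8,0,-0.3,0.2,7.8,0]
}}

```text
t: 12.55
tcp_pos: [0.5427, 0.2167, 0.0922]
tool_rot: [-0.512, 0.859, -0.001, -0.001]
force: [-0.5, 0.4, 0.4]
finger_gap: 0.586
```

```bash
python3 - <<'E'
from look import *
go(.5435,.2160,.092,241.8); avg('side','side9',2); crop('side9','k1',260,120,340,190,9)
E
```

```text
cm [ 0.03 -0.1   0.02] turn -0.21 cur yaw -118.41 tcp [0.5427 0.2167 0.0922] q6 -140.5 t 12.55 F [-0.5  0.4  0.4] T [-0.05 -0.01  0.03] gap 0.586 tilt [-7.e-04 -3.e-03 -1.e+00]
```

View pics/k1.png

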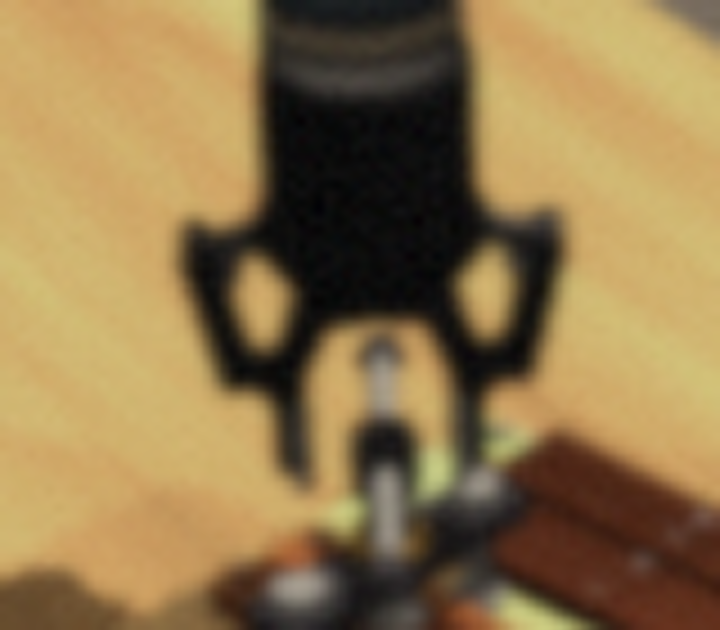

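Fingers straddle the hub (crop px 385,460), with the bar lying between them. Closing now.

>>> {"method": "drive_tool", "body": {
  "deltas": [0,-0.1,0,0,0,-0.1,0,0,0,-0.1,0,0,0,-0.1,0,0,0,-0.1,0,0,0,-0.1,0,0],
  "hand": 1,
  "squeeze": 80
}}

```text
t: 13.25
tcp_pos: [0.5456, 0.2169, 0.0957]
tool_rot: [-0.511, 0.859, -0.002, 0.002]
force: [-3.0, 3.1, 7.4]
finger_gap: 0.271
```

```bash
python3 - <<'E'
from look import *
go(.5435,.2160,.092,241.8); print(np.degrees(manip.sense()['q']))
E
```

```text
cm [0.18 0.14 0.36] turn -0.28 cur yaw -118.48 tcp [0.5456 0.2169 0.0957] q6 -140.6 t 13.25 F [-3.   3.1  7.4] T [0.3  0.44 0.02] gap 0.271 tilt [ 4.8e-03 -7.0e-04 -1.0e+00]
[ 1.08352040e+01  3.77686139e+01  9.41679870e+01 -1.24072640e-01
  4.78007864e+01 -1.40604466e+02]
```

>>> {"method": "drive_tool", "body": {
  "deltas": [0,0,0.02,8,0,0,0.03,16,0,0,0.05,24,0,0,0.06,32]
}}

```text
t: 13.65
tcp_pos: [0.5456, 0.2166, 0.0953]
tool_rot: [-0.253, 0.968, -0.001, 0.002]
force: [0.4, -0.9, -2.5]
finger_gap: 0.274
```

```bash
python3 - <<'E'
from look import *
go(.5435,.2160,.092,241.8); avg('side','side10',2); crop('side10','k2',260,120,340,190,9)
E
```

```text
cm [0.21 0.05 0.33] turn -32.52 cur yaw -150.72 tcp [0.5456 0.2166 0.0953] q6 -108.3 t 13.65 F [ 0.4 -0.9 -2.5] T [-0.31 -0.14  0.19] gap 0.274 tilt [ 0.0053 -0.0017 -1.    ]
```

View pics/k2.png

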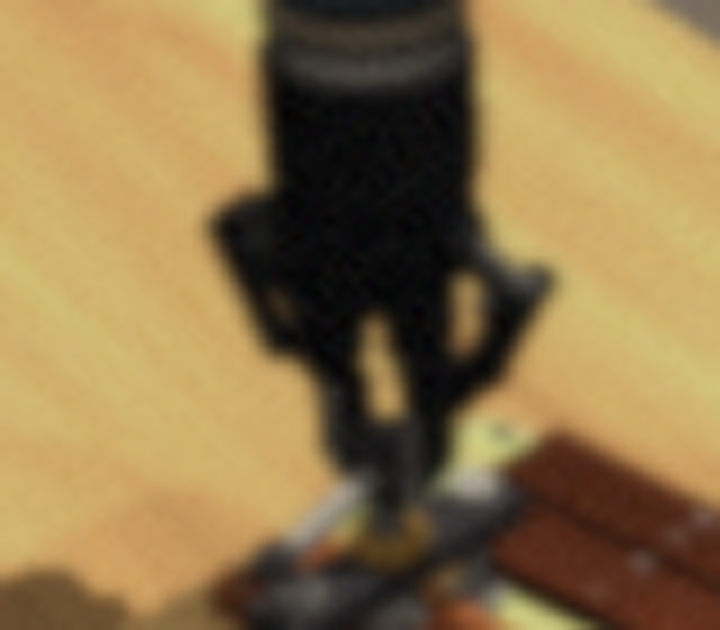

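The bar follows, and the torque of 0.19 N·m matches the thread friction. Continuing to turn.

>>> {"method": "drive_tool", "body": {
  "deltas": [0,0,0.02,8.5,0,0,0.03,17,0,0,0.05,25.5,0,0,0.06,34,0,0,0.08,42.5,0,0,0.09,51,0,0,0.1,59.5,0,0,0.12,68,0,0,0.13,76.5,0,0,0.15,85,0,0,0.16,93.5,0,0,0.17,102]
}}

```text
t: 14.95
tcp_pos: [0.5441, 0.2156, 0.0935]
tool_rot: [0.592, 0.806, -0.001, 0.002]
force: [-1.5, -2.5, -1.4]
finger_gap: 0.272
```

>>> {"method": "drive_tool", "body": {
  "deltas": [0,0,0.02,8.5,0,0,0.03,17,0,0,0.05,25.5,0,0,0.06,34,0,0,0.08,42.5,0,0,0.09,51,0,0,0.1,59.5,0,0,0.12,68,0,0,0.13,76.5,0,0,0.15,85,0,0,0.16,93.5,0,0,0.17,102]
}}

```text
t: 16.15
tcp_pos: [0.5434, 0.2168, 0.0919]
tool_rot: [0.999, 0.046, 0.0, 0.0]
force: [-0.7, 3.5, -3.3]
finger_gap: 0.276
```

```bash
python3 - <<'E'
from look import *
go(.5435,.2160,.092); avg('side','side11',2); crop('side11','k3',260,120,340,190,9)
E
```

```text
cm [ 0.    0.08 -0.01] turn 0 cur yaw 5.26 tcp [0.5434 0.2168 0.0919] q6 95.6 t 16.15 F [-0.7  3.5 -3.3] T [1.01 0.24 0.24] gap 0.276 tilt [ 4.e-04 -9.e-04 -1.e+00]
```

View pics/k3.png

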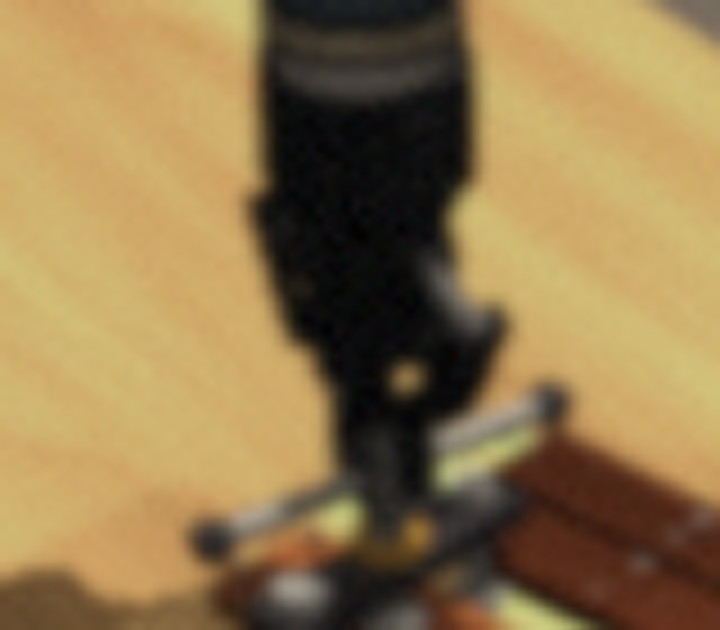

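>>> {"method": "drive_tool", "body": {
  "deltas": [0,0,0.02,8,0,0,0.03,16,0,0,0.05,24,0,0,0.06,32,0,0,0.07,40,0,0,0.08,48,0,0,0.09,56,0,0,0.1,63,0,0,0.1,63]
}}

```text
t: 17.15
tcp_pos: [0.5443, 0.2173, 0.0909]
tool_rot: [0.878, -0.479, 0.001, -0.001]
force: [1.4, 3.2, -4.9]
finger_gap: 0.27
```

```bash
python3 - <<'E'
from look import *
go(.5435,.2160,.092)
E
```

```text
cm [ 0.07  0.14 -0.11] turn 0 cur yaw -57.24 tcp [0.5443 0.2173 0.0909] q6 158.1 t 17.15 F [ 1.4  3.2 -4.9] T [ 0.71 -0.47 -0.1 ] gap 0.27 tilt [ 2.6e-03  2.0e-04 -1.0e+00]
```

>>> {"method": "drive_tool", "body": {
  "deltas": [0,0,0,0,0,0,0,0,0,0,0,0,0,0,0,0,0,0,-2,0,0,0,-5,0,0,0,-5,0],
  "hand": 5
}}

```text
t: 17.85
tcp_pos: [0.547, 0.2178, 0.1447]
tool_rot: [0.878, -0.479, 0.004, -0.003]
force: [0.8, 0.5, 0.8]
finger_gap: 0.58
```

>>> {"method": "drive_tool", "body": {
  "deltas": [0,0,-0.5,-8.5,0,0,-0.5,-17,0,0,-0.5,-25.5,0,0,-0.5,-34,0,0,-0.5,-42.5,0,0,-0.5,-51,0,0,-0.5,-59.5,0,0,-0.5,-68,0,0,-0.5,-76.5,0,0,-0.5,-85,0,0,-0.5,-90,0,0,-0.5,-90]
}}

```text
t: 19.05
tcp_pos: [0.5466, 0.2175, 0.1492]
tool_rot: [0.959, 0.283, 0.005, 0.001]
force: [-0.6, -0.5, -0.0]
finger_gap: 0.589
```

>>> {"method": "drive_tool", "body": {
  "deltas": [0,0,0,-8.5,0,0,0,-17,0,0,0,-25.5,0,0,0,-34,0,0,0,-42.5,0,0,0,-51,0,0,0,-59.5,0,0,0,-68,0,0,0,-76.5,0,0,0,-85,0,0,0,-90,0,0,0,-90]
}}

```text
t: 20.25
tcp_pos: [0.5463, 0.2174, 0.1489]
tool_rot: [0.479, 0.878, 0.003, 0.004]
force: [0.5, -0.7, 0.3]
finger_gap: 0.587
```

```bash
python3 - <<'E'
from look import *
go(.5438,.2166,.0885,122.8); avg('side','side12',2); crop('side12','k4',260,120,340,190,9)
E
```

```text
cm [ 0.1  -0.31  6.04] turn -0.07 cur yaw 122.73 tcp [0.5463 0.2174 0.1489] q6 -21.9 t 20.25 F [ 0.5 -0.7  0.3] T [ 0.06  0.   -0.01] gap 0.587 tilt [ 0.0092  0.001  -1.    ]
```

View pics/k4.png

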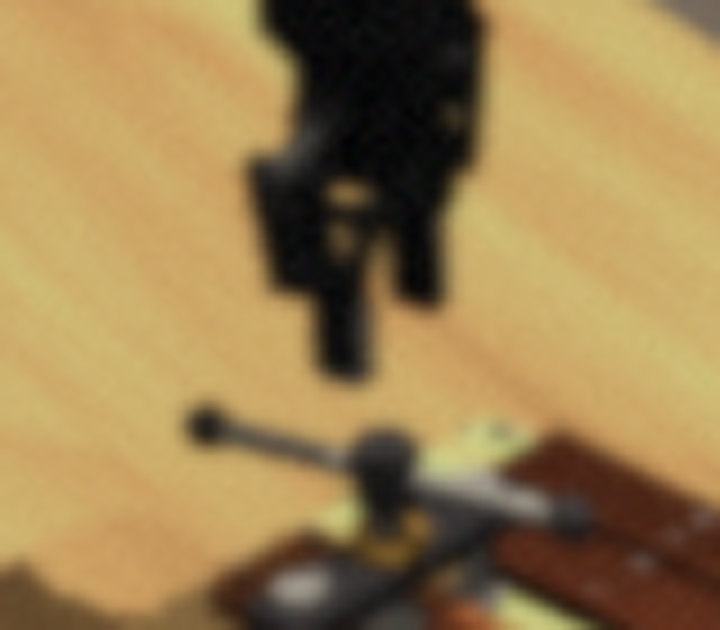

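```bash
python3 - <<'E'
from look import *
s=load('side12'); P=onz(s,[[260+207/9-.5,120+425/9-.5],[260+570/9-.5,120+517/9-.5]],.0985); print(P,P.mean(0),np.linalg.norm(P[0]-P[1]),np.degrees(np.arctan2(*(P[0]-P[1])[[1,0]])))
E
```

```text
[[0.50429293 0.28257789 0.0985    ]
 [0.58456684 0.15617857 0.0985    ]] [0.54442988 0.21937823 0.0985    ] 0.14973540406737684 122.41888867441398
```

Bar yaw measures 122.4° against the tool's 122.7°, so they are aligned. Descending and regripping.

>>> {"method": "drive_tool", "body": {
  "deltas": [0.1,-0.3,2,0,0.1,-0.3,5,0,0.1,-0.3,6.1,0,0.1,-0.3,6.2,0,0.1,-0.3,6.2,0]
}}

```text
t: 20.85
tcp_pos: [0.5443, 0.2168, 0.0872]
tool_rot: [0.48, 0.877, 0.003, 0.004]
force: [-0.4, 0.2, -0.8]
finger_gap: 0.583
```

>>> {"method": "drive_tool", "body": {
  "deltas": [0,0,0,0,0,0,0,0,0,0,0,0,0,0,0,0,0,0,0,0,0,0,0,0],
  "hand": 1,
  "squeeze": 100
}}

```text
t: 21.45
tcp_pos: [0.5448, 0.2167, 0.0889]
tool_rot: [0.48, 0.877, 0.003, 0.005]
force: [-1.4, -1.8, 6.1]
finger_gap: 0.264
```

```bash
python3 - <<'E'
from look import *
go(.5438,.2166,.0885,122.8)
E
```

```text
cm [ 0.04 -0.09  0.04] turn -0.17 cur yaw 122.63 tcp [0.5448 0.2167 0.0889] q6 -21.8 t 21.45 F [-1.4 -1.8  6.1] T [-0.22  0.24 -0.01] gap 0.264 tilt [ 0.0115  0.0011 -0.9999]
```

>>> {"method": "drive_tool", "body": {
  "deltas": [0,0,0.02,8,0,0,0.03,16,0,0,0.05,24,0,0,0.06,32,0,0,0.07,40,0,0,0.08,48,0,0,0.08,55]
}}

```text
t: 22.15
tcp_pos: [0.5447, 0.2164, 0.0885]
tool_rot: [0.832, 0.555, 0.005, 0.003]
force: [0.1, -1.6, -0.3]
finger_gap: 0.267
```

```bash
python3 - <<'E'
from look import *
go(.5438,.2166,.0885)
E
```

```text
cm [-0.02 -0.09  0.  ] turn 0 cur yaw 67.44 tcp [0.5447 0.2164 0.0885] q6 33.5 t 22.15 F [ 0.1 -1.6 -0.3] T [-0.36  0.06  0.33] gap 0.267 tilt [ 0.0116 -0.     -0.9999]
```

>>> {"method": "drive_tool", "body": {
  "deltas": [0,0,0.01,5,0,0,0.02,10,0,0,0.02,15,0,0,0.03,20,0,0,0.04,25]
}}

```text
t: 22.65
tcp_pos: [0.5446, 0.2161, 0.0885]
tool_rot: [0.932, 0.362, 0.005, 0.003]
force: [-1.2, 0.5, -1.5]
finger_gap: 0.273
```

```bash
python3 - <<'E'
from look import *
go(.5438,.2166,.0885)
E
```

```text
cm [-0.02 -0.09 -0.  ] turn 0 cur yaw 42.46 tcp [0.5446 0.2161 0.0885] q6 58.6 t 22.65 F [-1.2  0.5 -1.5] T [-0.11  0.14  1.28] gap 0.273 tilt [ 0.0118 -0.0014 -0.9999]
```

```bash
python3 - <<'E'
from look import *
avg('side','side13',3); crop('side13','k5',260,120,340,190,9)
E
```

```text
(no output)
```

View pics/k5.png

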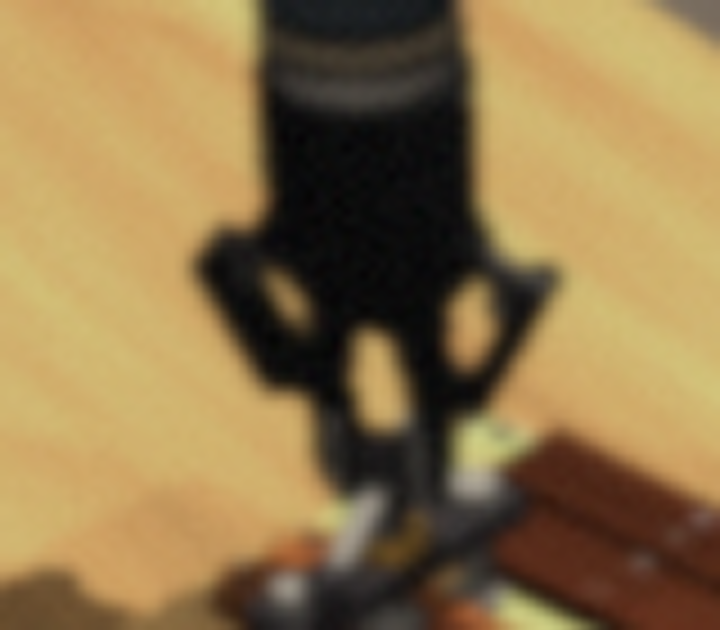

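```bash
python3 - <<'E'
from look import *
s=load('side13'); h=np.array([.544,.2168,.0965])
for y in (65,60,55,50,45,42,38):
    a=np.radians(y); d=np.array([np.cos(a),np.sin(a),0])
    p=((proj(s,[h-d*.015,h-d*.06,h-d*.075])-[260,120]+.5)*9); print(y,np.round(p).tolist(),round((p[1]-p[0])[0]/(p[1]-p[0])[1],2))
E
```

```text
65 [[391.0, 500.0], [402.0, 570.0], [406.0, 594.0]] 0.16
60 [[387.0, 501.0], [387.0, 571.0], [387.0, 595.0]] -0.01
55 [[384.0, 501.0], [372.0, 571.0], [368.0, 595.0]] -0.17
50 [[380.0, 501.0], [357.0, 570.0], [349.0, 594.0]] -0.33
45 [[377.0, 500.0], [343.0, 569.0], [331.0, 592.0]] -0.49
42 [[375.0, 500.0], [334.0, 567.0], [320.0, 591.0]] -0.6
38 [[372.0, 499.0], [323.0, 565.0], [307.0, 588.0]] -0.74
```

>>> {"method": "drive_tool", "body": {
  "deltas": [0,0,0,4,0,0,0,8,0,0,0,12,0,0,0,12]
}}

```text
t: 23.2
tcp_pos: [0.5424, 0.2151, 0.0884]
tool_rot: [0.964, 0.267, 0.003, 0.003]
force: [-3.9, -3.1, 2.3]
finger_gap: 0.268
```

```bash
python3 - <<'E'
from look import *
go(.5438,.2166,.0885)
avg('side','side14',3); crop('side14','k6',260,120,340,190,9)
E
```

```text
cm [ 0.2  -0.06 -0.01] turn 0 cur yaw 30.99 tcp [0.5424 0.2151 0.0884] q6 70.1 t 23.2 F [-3.9 -3.1  2.3] T [-0.91  0.92  1.02] gap 0.268 tilt [ 0.0072 -0.0041 -1.    ]
```

View pics/k6.png

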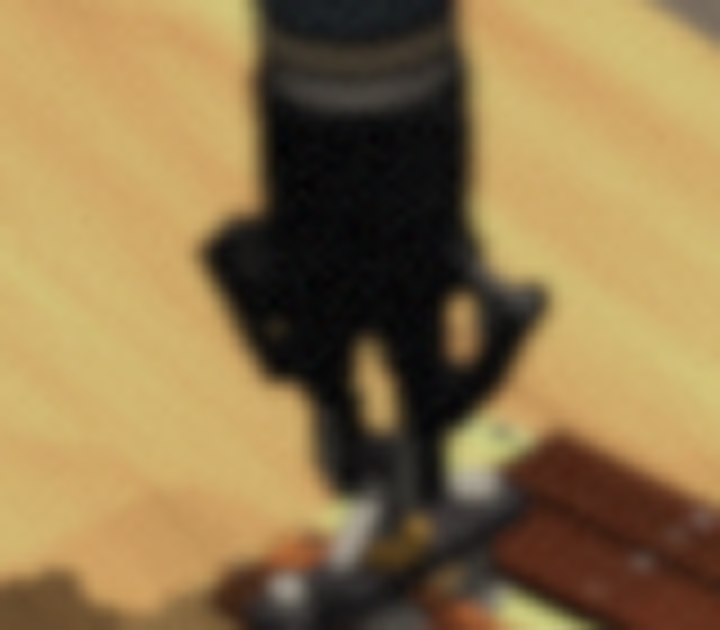

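The tool turned on to 31° while the bar stayed at about 44°, with 1.0–1.3 N·m of torque, so it slipped against a hard stop. I'll release, realign, grip harder and push once more to confirm.

>>> {"method": "drive_tool", "body": {
  "deltas": [0,0,0,0,0,0,0,0,0,0,0,0,0.2,-0.1,0,-7,0.2,-0.1,0.1,-14,0.2,-0.1,0.1,-14],
  "hand": 5
}}

```text
t: 23.95
tcp_pos: [0.5446, 0.2174, 0.0876]
tool_rot: [0.924, 0.382, 0.004, 0.003]
force: [0.2, -0.3, 0.1]
finger_gap: 0.587
```

>>> {"method": "drive_tool", "body": {
  "deltas": [0,0,0,0,0,0,0,0,0,0,0,0,0,0,0,0,0,0,0,0,0,0,0,0],
  "hand": 1,
  "squeeze": 120
}}

```text
t: 24.55
tcp_pos: [0.5453, 0.2175, 0.0883]
tool_rot: [0.924, 0.382, 0.005, 0.003]
force: [-0.7, -0.5, 5.7]
finger_gap: 0.261
```

```bash
python3 - <<'E'
from look import *
go(.5438,.2166,.0885)
avg('side','side15',3); crop('side15','k7',260,120,340,190,9)
E
```

```text
cm [-0.17 -0.04 -0.02] turn 0 cur yaw 44.92 tcp [0.5453 0.2175 0.0883] q6 56.3 t 24.55 F [-0.7 -0.5  5.7] T [0.02 0.04 0.  ] gap 0.261 tilt [ 0.0108 -0.0025 -0.9999]
```

>>> {"method": "drive_tool", "body": {
  "deltas": [0,0,0,3,0,0,0,6,0,0,0,9,0,0,0,9]
}}

```text
t: 25.1
tcp_pos: [0.5454, 0.2174, 0.0884]
tool_rot: [0.95, 0.312, 0.005, 0.004]
force: [0.2, -0.8, 1.9]
finger_gap: 0.267
```

```bash
python3 - <<'E'
from look import *
go(.5438,.2166,.0885)
avg('side','side16',3); crop('side16','k8',260,120,340,190,9)
a=cv2.imread('pics/k7.png')[450:,200:560];b=cv2.imread('pics/k8.png')[450:,200:560]; cv2.imwrite('pics/k9.png',np.hstack([a,b]))
E
```

```text
cm [-0.17 -0.03 -0.01] turn 0 cur yaw 36.4 tcp [0.5454 0.2174 0.0884] q6 65.0 t 25.1 F [ 0.2 -0.8  1.9] T [0.04 0.05 2.03] gap 0.267 tilt [ 0.0117 -0.0048 -0.9999]
```

View pics/k9.png

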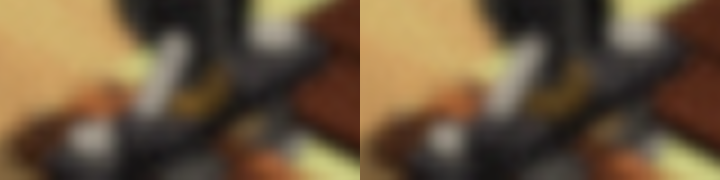

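2.0 N·m and the bar no longer moves, so the clamp is tight at the stop. Releasing and retreating.

>>> {"method": "drive_tool", "body": {
  "deltas": [0,0,0,0,0,0,0,0,0,0,0,0,0,0,0,0,0,0,-3,0,0,0,-8,0,0,0,-12,0,0,0,-12,0,0,0,-12,0],
  "hand": 5
}}

```text
t: 26.15
tcp_pos: [0.5445, 0.218, 0.2095]
tool_rot: [0.951, 0.311, 0.006, 0.004]
force: [0.6, 0.1, -1.4]
finger_gap: 0.584
```

```bash
python3 - <<'E'
from look import *
go(.32,.48,.22)
E
```

```text
cm [ -2.64 -34.38  -1.44] turn 0 cur yaw 36.19 tcp [0.5445 0.218  0.2095] q6 65.1 t 26.15 F [ 0.6  0.1 -1.4] T [0.01 0.02 0.02] gap 0.584 tilt [ 0.014  -0.003  -0.9999]
```

>>> {"method": "drive_tool", "body": {
  "deltas": [-2.6,-34.4,-1.4,0,-2.6,-34.4,-1.4,0,-2.6,-34.4,-1.4,0,-2.6,-34.4,-1.4,0,-2.6,-34.4,-1.4,0,-2.6,-34.4,-1.4,0,-2.6,-34.4,-1.4,0,-2.6,-34.4,-1.4,0,-2.6,-34.4,-1.4,0,-2.6,-34.4,-1.4,0]
}}

```text
t: 27.15
tcp_pos: [0.3203, 0.4791, 0.2182]
tool_rot: [0.951, 0.31, 0.005, 0.004]
force: [0.5, 0.5, 0.2]
finger_gap: 0.583
```

```bash
python3 - <<'E'
from look import *
go(.32,.48,.22)
avg('top','top20',6); crop('top20','l1',235,130,345,230,7)
avg('side','side20',4); crop('side20','l2',255,140,385,235,6)
avg; import shutil; cv2.imwrite('pics/l3.png',load('top20')['frame'][:,:,::-1])
E
```

```text
cm [ 0.03 -0.08 -0.18] turn 0 cur yaw 36.14 tcp [0.3203 0.4791 0.2182] q6 99.7 t 27.15 F [0.5 0.5 0.2] T [-0.01 -0.02  0.  ] gap 0.583 tilt [ 0.0122 -0.0054 -0.9999]
```

View pics/l1.png

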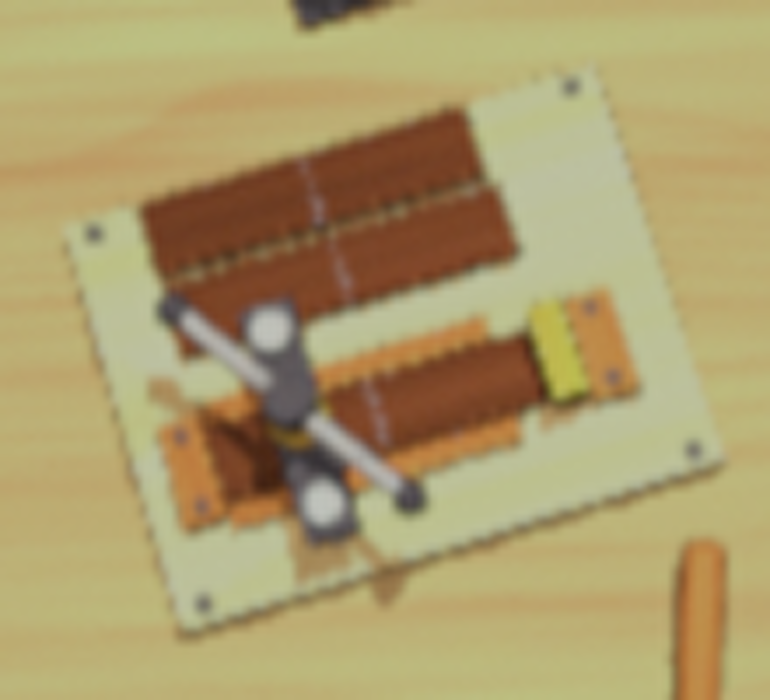

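View pics/l2.png

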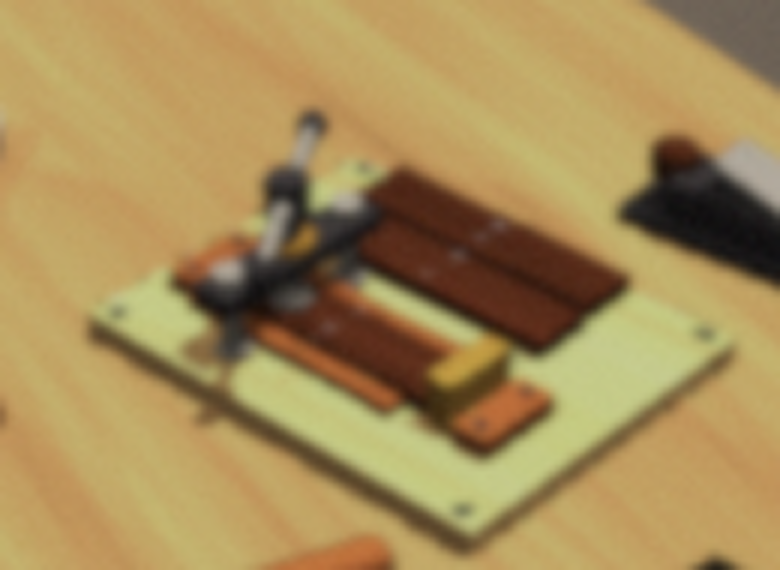

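View pics/l3.png

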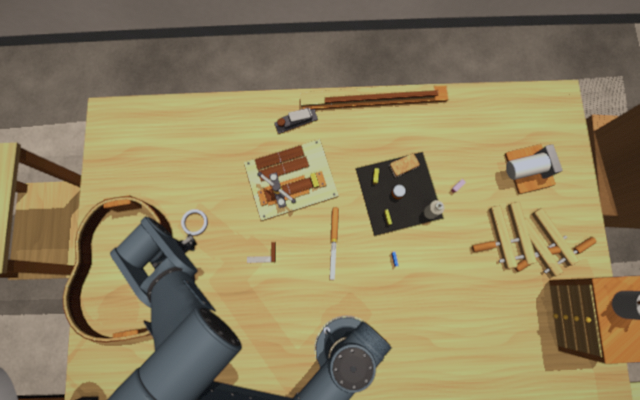

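```bash
python3 - <<'E'
from look import *
s=load('top20'); P=onz(s,[[235+173/7,130+307/7],[235+410/7,130+496/7]],.097); print(np.degrees(np.arctan2(*(P[0]-P[1])[[1,0]])),np.linalg.norm(P[0]-P[1]))
print(manip.sign_off())
E
```

```text
48.91365182154596 0.1503078652192199
the job is handed in; nothing more can be done
None
```

The 18 mm brass block is standing in the gap and the clamp is screwed down to its hard stop. The job was handed in at about 27.5 s, with the robot touching nothing.

- **Choice of block:** the blank in the jig is the 174 mm one, because its end lies about 19 mm beyond the rail ends and the gap measures about 20 mm. I took the widest of the three brass blocks and left the blue and pink look-alikes alone.
- **Placing:** the block went into the gap freely and met the board at the height expected for fully down. The last top and side pictures show it upright, square between the blank and the stop.
- **Centring:** it sits about 1 to 1.5 mm off the blank's centre line, towards the robot. I judged that acceptable and left it.
- **Clamp:** I gripped the hub and turned it clockwise in two grips, a bit over one full turn (about 375°), until the bar stopped. The gripper slipped on the hub at 1.0–1.3 N·m. After regripping at full force, 2.0 N·m did not visibly move the bar.
- **Rest of the scene:** in the final pictures the spare blanks and the other things on the bench look where they were.

**Checks that disagreed or failed:**
- The final bar angle read about 49° from the top camera and about 44° from the side camera. I put this down to measurement error, but a few degrees of spring-back is possible.
- One automatic measurement of the placed block's centre failed because it picked up background, so I read the position from the picture edges instead.

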